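Clear the gilder's vise and send the ornaments to dry

TASK

Unlock the bench vise by drawing the red-handled pin out of its bore and hanging it in the yellow side notch, then slide the jaw fully open and lift the gilt rosette block out. Stand it and every gilt block waiting on the paper sheet upright in the tray carrier, each flat in a pocket of its own, and only when all are loaded push the carrier along its rail fully home against the blue end stop. At the end the empty vise is to be slid fully shut again with the pin still hanging in the notch, and the other things on the bench left where they are.

Things in the scene. Friction and masses are not known exactly. Their poses are not given: they have to be found in the camera images.
- vise: green and steel bench vise, fixed. Origin at the centre of its underside. Bed 200 (x) x 130 (y) mm, top 30 mm high. The fixed steel jaw is on the +x side, the sliding jaw on the -x side; jaw tops 60 mm above the table; the fixed jaw's face is plain, the sliding jaw has a lip that reaches 5 mm over the clamped block's plinth, so the block lifts out only once that jaw is open.
- vise_bed (a point): point on the bed under the clamped block; the vise's axes
- jaw (a joint): sliding jaw travel in m: 0 clamped, 0.040 fully open; it slides to the vise's -x, with about 4 N friction, and stays where left. The pin blocks it while it stands in the bore.
- jaw_handle (a point): top centre of the upright wooden handle on the sliding jaw: 18 mm diameter, 45 mm tall, foot on the jaw top at 60 mm above the table; moves with the jaw; the vise's axes
- pin: locking pin, upright at the start in its bore behind the sliding jaw. Origin at the centre of the flange's underside, z up the pin. Shank 10 mm diameter, 57 mm below the origin; brass flange 26 mm diameter, 4 mm thick; above it a red grip 16 mm diameter, from 4 to 44 mm above the origin. 70 g.
- bore_mouth (a point): mouth of the pin's bore in the vise bed (30 mm above the table), 25 mm deep, 12.5 mm wide; the vise's axes
- notch_seat (a point): where the parked pin's origin belongs: in the slot of the yellow bracket at the vise's -y side, level with the bracket's top (62 mm above the table; top 8 mm thick). Slot 14 mm wide along the vise's y, open above, below and towards the bore (+y): mouth 23 mm to +y of this point, closed end 19 mm to -y. The pin hangs by its flange. The vise's axes.
- block_vise: the finished rosette block clamped in the vise at the start; gilt ornament block: terracotta-red plinth 56 (x) x 46 (y) x 14 mm high, on it a gold body 40 (x) x 36 (y) mm centred, from 14 to 46 mm above the underside, with low decoration to 52 mm; 0.24 kg, heavy at the foot. Origin at the centre of the underside, z up.
- block_a: block waiting on the paper sheet at the front right of the table (may be absent); gilt ornament block: terracotta-red plinth 56 (x) x 46 (y) x 14 mm high, on it a gold body 40 (x) x 36 (y) mm centred, from 14 to 46 mm above the underside, with low decoration to 52 mm; 0.24 kg, heavy at the foot. Origin at the centre of the underside, z up.
- block_b: block waiting on the paper sheet at the front right of the table (may be absent); gilt ornament block: terracotta-red plinth 56 (x) x 46 (y) x 14 mm high, on it a gold body 40 (x) x 36 (y) mm centred, from 14 to 46 mm above the underside, with low decoration to 52 mm; 0.24 kg, heavy at the foot. Origin at the centre of the underside, z up.
- block_c: block waiting on the paper sheet at the front right of the table (may be absent); gilt ornament block: terracotta-red plinth 56 (x) x 46 (y) x 14 mm high, on it a gold body 40 (x) x 36 (y) mm centred, from 14 to 46 mm above the underside, with low decoration to 52 mm; 0.24 kg, heavy at the foot. Origin at the centre of the underside, z up.
- block_d: block waiting on the paper sheet at the front right of the table (may be absent); gilt ornament block: terracotta-red plinth 56 (x) x 46 (y) x 14 mm high, on it a gold body 40 (x) x 36 (y) mm centred, from 14 to 46 mm above the underside, with low decoration to 52 mm; 0.24 kg, heavy at the foot. Origin at the centre of the underside, z up.
- carrier (a joint): travel of the plywood tray carrier along its rail in m: starts at 0 to 0.03 (loading end), 0.15 is against the blue end stop; moves to the rail's +y (to the left seen from the robot), friction about 4 N, stays where left
- tray (a point): centre of the carrier's tray at the level of the pocket floors (26 mm above the table); the rail's axes. Tray 163 (x) x 242 (y) mm, six pockets 74 x 74 mm inside with centres at x = -39.5 or 39.5 mm and y = -79, 0 or 79 mm from here, walls 5 mm thick and 12 mm high above the pocket floors
- carrier_handle (a point): top centre of the carrier's upright blue handle, 16 mm diameter, 82 mm above the table, standing free for 55 mm below this point, outside the tray's -y edge (154 mm from the tray's centre); the rail's axes
- size_jar: bystander, leave alone: cream jar, 50 mm across, 60 high
- varnish_bottle: bystander, leave alone: amber bottle, 48 mm across, 110 high
- gilding_brush: bystander, leave alone: brush lying down, 190 mm long
- bole_cup: bystander, leave alone: white ceramic cup, 64 mm across, 45 high
- burnisher: bystander, leave alone: handled burnisher lying down, 170 mm long
- wax_block: bystander, leave alone: yellow wax block, 60 x 35 x 25 mm

How it is judged:
On the way, in this order (a step that is already met when the one before it is completed fails the run):
1. the pin hangs in the side notch, released (x of pin in the frame of notch_seat between -0.006 and 0.006 m and y of pin in the frame of notch_seat between -0.017 and 0.017 m and z of pin in the frame of notch_seat between -0.004 and 0.004 m and angle between pin's own z axis and vertical below 0.2 rad and contact force between the fingers and pin below 0.5 N), for 0.2 s.
2. the vise jaw is slid open, at least 32 mm (value of joint jaw above 0.032 m), for 0.2 s.
3. the rosette block is lifted out of the vise ((z of block_vise in the frame of vise_bed above 0.02 m or horizontal distance between block_vise and vise_bed above 0.09 m)), for 0.1 s.
4. all blocks stand flat in the tray's pockets while the carrier is still at the loading end (at most 70 mm from it) (x of block_vise in the frame of tray between -0.079 and 0.079 m and y of block_vise in the frame of tray between -0.118 and 0.118 m and z of block_vise in the frame of tray between -0.004 and 0.005 m and angle between each of block_vise, block_a, block_b, block_c, block_d's own z axis and vertical below 0.15 rad and linear speed of each of block_vise, block_a, block_b, block_c, block_d below 0.03 m/s and x of block_a in the frame of tray between -0.079 and 0.079 m and y of block_a in the frame of tray between -0.118 and 0.118 m and z of block_a in the frame of tray between -0.004 and 0.005 m and x of block_b in the frame of tray between -0.079 and 0.079 m and y of block_b in the frame of tray between -0.118 and 0.118 m and z of block_b in the frame of tray between -0.004 and 0.005 m and x of block_c in the frame of tray between -0.079 and 0.079 m and y of block_c in the frame of tray between -0.118 and 0.118 m and z of block_c in the frame of tray between -0.004 and 0.005 m and x of block_d in the frame of tray between -0.079 and 0.079 m and y of block_d in the frame of tray between -0.118 and 0.118 m and z of block_d in the frame of tray between -0.004 and 0.005 m and value of joint carrier below 0.07 m), for 0.2 s.
5. the carrier is against the end stop (value of joint carrier above 0.142 m), for 0.2 s.
At the end, for the whole second after the job is handed in: Every block present rests flat (height 5 mm, tilt 0.15 rad) in a tray pocket; the carrier is within 8 mm of its end stop; the released pin hangs in the notch (within 17 mm of the seat along the slot, 4 mm in height, 0.2 rad); the empty jaw is shut to within 6 mm (all of step 1 and x of block_vise in the frame of tray between -0.079 and 0.079 m and y of block_vise in the frame of tray between -0.118 and 0.118 m and z of block_vise in the frame of tray between -0.004 and 0.005 m and angle between each of block_vise, block_a, block_b, block_c, block_d's own z axis and vertical below 0.15 rad and linear speed of each of block_vise, block_a, block_b, block_c, block_d below 0.03 m/s and x of block_a in the frame of tray between -0.079 and 0.079 m and y of block_a in the frame of tray between -0.118 and 0.118 m and z of block_a in the frame of tray between -0.004 and 0.005 m and x of block_b in the frame of tray between -0.079 and 0.079 m and y of block_b in the frame of tray between -0.118 and 0.118 m and z of block_b in the frame of tray between -0.004 and 0.005 m and x of block_c in the frame of tray between -0.079 and 0.079 m and y of block_c in the frame of tray between -0.118 and 0.118 m and z of block_c in the frame of tray between -0.004 and 0.005 m and x of block_d in the frame of tray between -0.079 and 0.079 m and y of block_d in the frame of tray between -0.118 and 0.118 m and z of block_d in the frame of tray between -0.004 and 0.005 m and value of joint carrier above 0.142 m and value of joint jaw below 0.006 m); the robot touches nothing.
It fails at once if a bystander (jar, bottle, brush, cup, burnisher or wax block) is pushed more than 50 mm (distance of any of size_jar, varnish_bottle, gilding_brush, bole_cup, burnisher, wax_block from where it was at the start of the episode above 0.05 m).
Of block_a, block_b, block_c, block_d only 2 to 4 are there at a start; the rules pass over those that are not, and their reading is None.
At some moment in a run one of block_a, block_b, block_c, block_d may be knocked a few centimetres aside while the robot is not near it.
Once in a run the grip may slacken for a moment while it holds something.
It also fails if it takes over 210 s, if anything falls off the work surface, if the arm or the gripper's body presses on something with over 40 N, if the wrist force passes 120 N, or if a joint passes its speed limit or range.

ROBOT

A 6-joint arm with a two-finger parallel gripper is mounted at the origin on the work surface. World frame = base frame: x ahead of the robot, y to its left, z up, the work surface at z = 0. Lengths are in m, angles in rad, forces in N, time in s.
With the tool pointing down it reaches from about 0.35 to 0.975 m from the base axis. Payload 4.9 kg.
Tool frame: the origin (TCP) lies at the very end of the fingers, on their centre line; the grasp point (between the pads) lies 19 mm behind it (ctrl.tcp_to_grasp is the z of the grasp point in the tool frame, in m); z points along the fingers, y is the line along which they close (so a half turn about z gives the same grasp; the last joint's range is limited). The gripper opens to 85 mm and grips with 20 to 120 N. Pads are 22 mm wide; open, the fingers measure 114 mm over their backs; the gripper's body (76 mm by 85 mm) begins 54 mm behind the grasp point. The pads swing forward as they close: fully open they stand 13 mm farther back than shut.
Start: joints at [1.022, 0.053, 1.613, -0, 1.476, -0.119], TCP at [0.26, 0.568, 0.231] pointing down, gripper open.
Joint ranges: [-3.01, 3.01], [-1.01, 2.22], [0.06, 2.58], [-1.02, 4.17], [0.09, 2.62], [-3.14, 3.14]. Speed limits (rad/s): [2.57, 2.57, 3.14, 3.14, 3.14, 3.14].

INTERFACE

Orientations are given as a rotation vector (axis times angle).
In Python, from station import ctrl, eyes, job, nets gives the robot as it stands. The module is installed in compiled form; this text tells all that it offers.
- The arm moves only by the tool jog_arm, never from a script. Its argument "commands" is one flat list of numbers, 7 for each row, row after row: the shift along the tool's x, y, z each as a share of 0.06 m, from -1 to 1, then the turn, a rotation vector about the tool's x, y, z each as a share of 0.1 rad, from -1 to 1, then the finger opening in mm, from 0 to 85.4. In form: [x, y, z, ax, ay, az, grip, x, y, z, ax, ay, az, grip, ...]. A call has 1 to 20 rows; each row shifts and turns the commanded pose from where the row before left it, along the tool's axes as they then stand; what a row does not reach is not made up. A row lasts 1/8 s, in which the tool goes at most 62.5 mm and 10.7 degrees, less where a joint would pass 70% of its speed; a pose out of reach is approached as far as the arm can. A call with a number of a shift or a turn outside -1 to 1 is refused whole. A call with a gripper value outside its range is refused whole. The fingers move at their own pace and stop on an object; "newtons" is the grip in N (left out, the last holds). Time passes only in rows, so rows that do not move let the fingers close. It gives the time, the measured TCP pose, the force, the opening and the grip force at its end, in the units of the state.
- ctrl.get_obs(): the state, without advancing time (a new reading comes with each control period).
- eyes.get_image(name): name is "scene" or "side" or "wrist"; returns a dict with "image" (480x640x3 uint8, red, green, blue), "z_map" (480x640 float32, m along the optical axis (not along the pixel's ray), 0 where there is no reading), "K" (3x3 intrinsics, pixels), "cam_to_world" (4x4, takes a point from camera to world coordinates). Camera axes: x right, y up, looking along -z (the intrinsics and any distortion apply to the point x, -y, -z); pixel columns grow to the right and rows downward; lengths in m; the calibration is good to about 2 mm. A picture is of the moment at which its call begins.
- job.finish_job(): hands the job in; it is judged then, once.
Trained networks look in the newest picture that a camera, given by its name, has taken for a name from the list of things; names that differ only in an ending like _2 or _b are one class to them, and where a whole thing is asked for, a point or a joint stands for the part that bears it (a point fixed in the world has none). Each returns a list of dicts, best first, with "p" (0 to 1); they miss things now and then, are a little off and sometimes report something else, mostly with a low value. They report only what shows in the picture. A call takes as long as a camera call.
- nets.silhouettes(camera, name): "mask" (480x640 bool, what is visible of it) and "bbox" ([left, top, right, bottom] in pixels, round what is visible of it).
The state is a dict: "t": time; "q": joint angles; "dq": joint speeds; "effort": joint torques, N m; "tool_pos": TCP position; "tool_rot": TCP orientation; "contact_force": force on the tool from outside, world axes, zero at the start; "wrist_torque": the same for the moment, N m; "opening": finger opening in m; "grip_force": force on a finger pad.
Only numpy, scipy, OpenCV 4.12 (cv2) and the standard library are available. Lean on these libraries where they do the work, as an engineer would, in place of code of your own. Each camera call takes 0.05 s, during which the arm holds its last target. There are 200 camera calls.

## Working session

There is one attempt and no reset: what is moved stays moved. The work goes in short steps, Python scripts to look and compute and a tool call to move; the robot and the scene stay as the last step left them, time stands still between calls to the robot, and variables do not carry over. Pictures are saved under pics/ and viewed, at most 14 in all, crops included, and the job is handed in when it is done.

Besides the shell and the picture viewer there is one more tool, called after "Emit:" as name(argument=value, ...), one argument or row to a line, values as JSON. jog_arm: Moves the arm, as the interface text tells. Shift numbers are shares of 0.06 m and turn numbers shares of 0.1 rad, none past 1 either way. Its arguments: {"type":"object","properties":{"commands":{"type":"array","items":{"type":"number"}},"newtons":{"type":"number"}},"required":["commands"]}

```bash
mkdir -p pics; cat > h.py <<'E'
import numpy as np, cv2
from scipy.spatial.transform import Rotation as R
from station import ctrl, eyes, job, nets
def pts(im, mask=None):
    z=im["z_map"]; K=im["K"]; v,u=np.nonzero((z>0)&(mask if mask is not None else True))
    d=z[v,u]; c=np.stack([(u-K[0,2])/K[0,0]*d,-(v-K[1,2])/K[1,1]*d,-d],1)
    T=im["cam_to_world"]; return c@T[:3,:3].T+T[:3,3],u,v
def save(n,im): cv2.imwrite(f"pics/{n}.png",cv2.cvtColor(im["image"],cv2.COLOR_RGB2BGR))
E
python3 - <<'E'
from h import *
o=ctrl.get_obs(); print({k:np.round(v,3) for k,v in o.items()}, ctrl.tcp_to_grasp)
for c in ["scene","side","wrist"]:
    im=eyes.get_image(c); save(c+"0",im); print(c,im["K"].round(1).tolist(),im["cam_to_world"].round(3).tolist())
    np.savez(c+"0.npz",**im)
    for n in ["vise","jaw_handle","pin","notch_seat","block_vise","block_a","tray","carrier_handle","size_jar","varnish_bottle","gilding_brush","bole_cup","burnisher","wax_block"]:
        for r in nets.silhouettes(c,n):
            if r["p"]<0.3: continue
            p,u,v=pts(im,r["mask"])
            print(c,n,round(r["p"],2),r["bbox"],len(p),(np.percentile(p,[2,50,98],axis=0).round(3).tolist() if len(p) else ''))
E
```

```text
{'t': np.float64(0.0), 'q': array([ 1.022,  0.053,  1.614, -0.   ,  1.476, -0.119]), 'dq': array([ 0.002, -0.001, -0.   , -0.   ,  0.002, -0.001]), 'effort': array([-0.0000e+00, -3.9368e+01, -3.7018e+01, -0.0000e+00,  7.0000e-03,
        0.0000e+00]), 'tool_pos': array([0.26 , 0.568, 0.23 ]), 'tool_rot': array([-6.700e-01, -3.069e+00,  3.000e-03]), 'contact_force': array([ 0.278,  0.411, -0.098]), 'wrist_torque': array([-0.002, -0.023,  0.06 ]), 'grip_force': np.float64(0.0), 'opening': np.float64(0.086)} -0.0187
scene [[482.8, 0.0, 314.7], [0.0, 482.8, 239.2], [0.0, 0.0, 1.0]] [[0.408, -0.625, 0.665, 1.337], [0.913, 0.28, -0.297, -0.333], [-0.001, 0.729, 0.685, 0.941], [0.0, 0.0, 0.0, 1.0]]
scene vise 0.68 [336.6, 205.0, 424.4, 273.1] 3106 [[0.426, 0.133, 0.002], [0.53, 0.222, 0.033], [0.624, 0.314, 0.079]]
scene jaw_handle 0.76 [359.8, 205.7, 411.2, 236.2] 560 [[0.461, 0.192, 0.03], [0.506, 0.25, 0.059], [0.523, 0.317, 0.103]]
scene jaw_handle 0.41 [440.0, 206.0, 462.8, 230.1] 413 [[0.498, 0.424, 0.005], [0.526, 0.454, 0.03], [0.556, 0.483, 0.046]]
scene notch_seat 0.85 [340.2, 205
[... 5203 characters left out ...]
418.3, 221.1, 475.9] 672 [[0.426, 0.322, 0.0], [0.45, 0.33, 0.009], [0.502, 0.334, 0.024]]
wrist notch_seat 0.8 [183.0, 417.7, 223.2, 476.4] 619 [[0.427, 0.323, 0.001], [0.449, 0.33, 0.009], [0.501, 0.334, 0.022]]
wrist tray 0.5 [182.7, 418.3, 224.7, 474.3] 641 [[0.236, 0.322, 0.001], [0.449, 0.33, 0.009], [0.501, 0.549, 0.305]]
wrist varnish_bottle 0.65 [183.1, 422.3, 224.3, 474.3] 672 [[0.233, 0.322, 0.0], [0.448, 0.33, 0.009], [0.502, 0.549, 0.306]]
wrist bole_cup 0.97 [309.3, 428.8, 359.7, 460.5] 1185 [[0.492, 0.44, 0.0], [0.499, 0.468, 0.023], [0.525, 0.485, 0.046]]
wrist wax_block 0.64 [55.2, 345.1, 127.7, 406.9] 2303 [[0.297, 0.253, 0.003], [0.322, 0.28, 0.024], [0.347, 0.294, 0.026]]
```

```bash
python3 - <<'E'
import cv2
a=cv2.imread("pics/scene0.png"); cv2.imwrite("pics/sc1.png",cv2.resize(a[180:360,130:490],(800,400),interpolation=cv2.INTER_CUBIC))
a=cv2.imread("pics/side0.png"); cv2.imwrite("pics/si1.png",cv2.resize(a[140:410,200:460],(578,600),interpolation=cv2.INTER_CUBIC))
E
```

```text
(no output)
```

View pics/sc1.png

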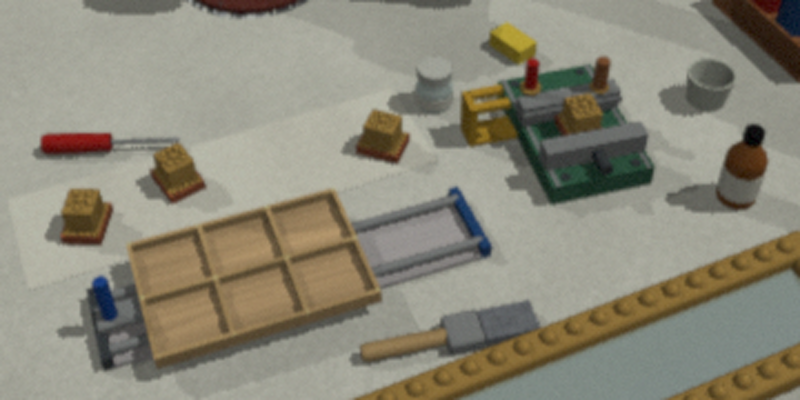

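View pics/si1.png

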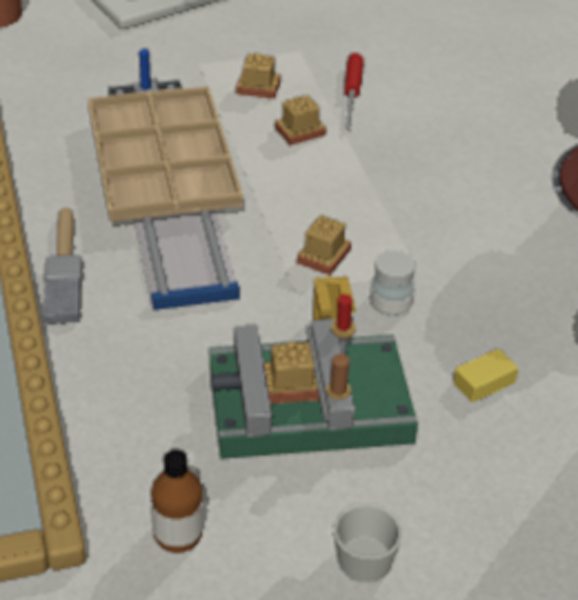

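```bash
cat >> h.py <<'E'
def load(c): return dict(np.load(c+"0.npz"))
def rect(xy): 
    r=cv2.minAreaRect(xy.astype(np.float32)*1000); return [np.round(r[0],1),np.round(r[1],1),round(r[2],2)]
def hsv(im): return cv2.cvtColor(im["image"],cv2.COLOR_RGB2HSV).astype(int)
def sel(im,f,box=None,zr=None):
    h=hsv(im); p,u,v=pts(im); H=h[v,u]; m=f(H[:,0],H[:,1],H[:,2])
    if box: m&=(p[:,0]>box[0])&(p[:,0]<box[1])&(p[:,1]>box[2])&(p[:,1]<box[3])
    if zr: m&=(p[:,2]>zr[0])&(p[:,2]<zr[1])
    return p[m]
E
python3 - <<'E'
from h import *
ims={c:load(c) for c in ["scene","side"]}
allf=lambda h,s,v:h>-1
red=lambda h,s,v:((h<5)|(h>172))&(s>150)&(v>60)
blue=lambda h,s,v:(h>105)&(h<125)&(s>130)
yel=lambda h,s,v:(h>15)&(h<30)&(s>130)
gre=lambda h,s,v:(h>50)&(h<95)&(s>80)
vb=(.4,.66,.1,.36)
st=lambda p:(len(p),np.percentile(p,[3,50,97],axis=0).round(4).tolist()) if len(p) else 0
for c,im in ims.items():
    g=sel(im,gre,vb,(.022,.036)); print(c,"bed",st(g),rect(g[:,:2]))
    print(c,"pin",st(sel(im,red,(.42,.55,.1,.33),(.066,.12))))
    print(c,"handle",st(sel(im,allf,(.42,.55,.24,.36),(.085,.12))))
    y=sel(im,yel,(.4,.55,.1,.21),(.05,.07)); print(c,"bracket",st(y),rect(y[:,:2]))
    b=sel(im,blue,(.4,.8,-.5,-.3),(.04,.1)); print(c,"chandle",st(b),"top",st(sel(im,blue,(.4,.8,-.5,-.3),(.078,.1))))
    b=sel(im,blue,(.4,.8,-.08,.2),(.01,.1)); print(c,"stop",st(b),rect(b[:,:2]))
    t=sel(im,lambda h,s,v:(h<28)&(s<150),(.48,.7,-.38,-.03),(.031,.044)); print(c,"tray",st(t),rect(t[:,:2]))
    t=sel(im,lambda h,s,v:(h<28),(.48,.7,-.36,-.05),(.018,.03)); print(c,"floor",st(t),rect(t[:,:2]))
E
```

```text
scene bed (647, [[0.4285, 0.1788, 0.0234], [0.5889, 0.2371, 0.0298], [0.6242, 0.3062, 0.0336]]) [array([521.1, 248. ]), array([126.1, 202.4]), 82.55]
scene pin (49, [[0.4716, 0.2077, 0.0752], [0.4791, 0.2125, 0.0931], [0.483, 0.2192, 0.108]])
scene handle (53, [[0.5008, 0.2865, 0.0863], [0.5092, 0.2925, 0.1007], [0.5139, 0.3018, 0.1072]])
scene bracket (185, [[0.4473, 0.13, 0.0525], [0.4711, 0.1558, 0.0618], [0.4856, 0.2054, 0.0655]]) [array([465.4, 169.5]), array([80. , 42.5]), 86.05]
scene chandle (95, [[0.5735, -0.347, 0.0427], [0.5817, -0.3407, 0.0676], [0.5853, -0.3345, 0.0844]]) top (29, [[0.5718, -0.3464, 0.0784], [0.5797, -0.3407, 0.0819], [0.5854, -0.3352, 0.0849]])
scene stop (101, [[0.5556, 0.063, 0.0135], [0.6053, 0.0689, 0.0177], [0.6493, 0.0753, 0.0211]]) [array([601.4,  68.6]), array([13.4, 98.4]), 86.87]
scene tray (1558, [[0.5016, -0.3072, 0.0314], [0.5875, -0.1914, 0.0375], [0.6708, -0.0686, 0.0414]]) [array([ 583.6, -186.9]), array([242.8, 171.9]), 86.7]
scene floor (4123, [[0.5094, -0.2996, 0.0227], [0.5929, -0.1928, 0.0267], [0.6656, -0.0777, 0.0296]]) [array([ 5
[... 483 characters left out ...]
 [array([466. , 159.9]), array([54.5, 36.5]), 81.81]
side chandle (46, [[0.5711, -0.3377, 0.0409], [0.5761, -0.3338, 0.0647], [0.5811, -0.3266, 0.0834]]) top (7, [[0.5712, -0.3392, 0.0787], [0.5736, -0.3325, 0.0805], [0.5802, -0.3266, 0.0851]])
side stop (155, [[0.5548, 0.0698, 0.0103], [0.6008, 0.0766, 0.016], [0.645, 0.0828, 0.0214]]) [array([599.2,  74.8]), array([17.8, 95.2]), 88.41]
side tray (1018, [[0.504, -0.3058, 0.0313], [0.5852, -0.1647, 0.0365], [0.6679, -0.0607, 0.0419]]) [array([ 584.8, -186.1]), array([256.8, 163.7]), 86.76]
side floor (2161, [[0.5123, -0.3023, 0.0212], [0.5875, -0.1804, 0.0261], [0.658, -0.0652, 0.0295]]) [array([ 584.9, -203.9]), array([294.7, 161.5]), 86.9]
```

```bash
cat >> h.py <<'E'
def go(x=None,y=None,z=None,head=None,turn_only=False):
    """print move in units: turn about tool axes (0.1rad), then shift (0.06 m) in the turned tool frame"""
    o=ctrl.get_obs(); Rm=R.from_rotvec(o["tool_rot"]); p=o["tool_pos"]; M=Rm.as_matrix()
    h0=np.arctan2(M[1,1],M[0,1]); h=h0 if head is None else head
    yv=np.array([np.cos(h),np.sin(h),0]); zv=np.array([0,0,-1.]); G=np.stack([np.cross(yv,zv),yv,zv],1)
    rv=(Rm.inv()*R.from_matrix(G)).as_rotvec()
    t=np.array([p[0] if x is None else x,p[1] if y is None else y,p[2] if z is None else z])
    s=G.T@(t-p)
    print("turn",(rv/.1).round(2),"shift",(s/.06).round(3),"| pos",p.round(4),"head",round(h0,4),"q",o["q"].round(2),"t",round(float(o["t"]),2),"op",round(float(o["opening"]),4),"gf",round(float(o["grip_force"]),1),"F",o["contact_force"].round(1))
E
python3 -c "
from h import *
go(.465,.185,.22,np.radians(82.4))"
```

```text
turn [-0.   -0.   -2.97] shift [-4.224 -5.878  0.188] | pos [0.2604 0.5681 0.2313] head 1.141 q [ 1.02  0.05  1.61  0.    1.48 -0.12] t 2.25 op 0.0857 gf 0.0 F [-0.6  0.6  0.1]
```

Emit:
jog_arm(
  commands=[0,0,0,0,0,-0.99,85,0,0,0,0,0,-0.99,85,0,0,0,0,0,-0.99,85,-0.603,-0.84,0.027,0,0,0,40,-0.603,-0.84,0.027,0,0,0,40,-0.603,-0.84,0.027,0,0,0,40,-0.603,-0.84,0.027,0,0,0,40,-0.603,-0.84,0.027,0,0,0,40,-0.603,-0.84,0.027,0,0,0,40,-0.603,-0.84,0.027,0,0,0,40,0,0,0,0,0,0,40,0,0,0,0,0,0,40],
)

```text
t: 3.75
tool_pos: [0.4646, 0.1851, 0.22]
tool_rot: [-0.209, -3.134, -0.001]
contact_force: [0.1, 0.5, 0.6]
opening: 0.0399
grip_force: 0.0
```

```bash
python3 - <<'E'
from h import *
go(.465,.185,.22,np.radians(82.4))
im=eyes.get_image("wrist"); save("w1",im); np.savez("w10.npz",**im)
red=lambda h,s,v:((h<5)|(h>172))&(s>150)&(v>60)
yel=lambda h,s,v:(h>15)&(h<30)&(s>130)
gre=lambda h,s,v:(h>50)&(h<95)&(s>80)
allf=lambda h,s,v:h>-1
st=lambda p:(len(p),np.percentile(p,[3,50,97],axis=0).round(4).tolist()) if len(p) else 0
vb=(.4,.66,.1,.36)
g=sel(im,gre,vb,(.022,.036)); print("bed",st(g),rect(g[:,:2]))
p=sel(im,red,(.42,.55,.1,.33),(.1,.12));print("pin",st(p),rect(p[:,:2]))
p=sel(im,allf,(.42,.55,.25,.36),(.09,.12));print("handle",st(p),rect(p[:,:2]))
y=sel(im,yel,(.4,.55,.1,.21),(.056,.068)); print("bracket",st(y),rect(y[:,:2]))
E
```

```text
turn [ 0.   -0.   -0.01] shift [-0.006 -0.     0.   ] | pos [0.4646 0.1851 0.22  ] head 1.4374 q [ 0.23 -0.25  1.91  0.    1.48 -1.21] t 3.75 op 0.0399 gf 0.0 F [0.1 0.5 0.6]
bed (13538, [[0.419, 0.1995, 0.0286], [0.4595, 0.2637, 0.03], [0.5677, 0.3161, 0.0314]]) [array([518.1, 254.5]), array([129.2, 200.1]), 81.57]
pin (423, [[0.4649, 0.2094, 0.1012], [0.471, 0.2158, 0.1059], [0.4785, 0.2219, 0.1072]]) [array([472.1, 215.8]), array([15. , 14.1]), 4.31]
handle (714, [[0.4946, 0.2888, 0.0914], [0.5006, 0.2954, 0.1041], [0.5097, 0.3039, 0.106]]) [array([502.6, 297.1]), array([17. , 17.4]), 5.3]
bracket (2605, [[0.4441, 0.1346, 0.0588], [0.461, 0.1583, 0.062], [0.4827, 0.2068, 0.0662]]) [array([465.9, 172.2]), array([78.8, 38.3]), 81.62]
```

View pics/w1.png

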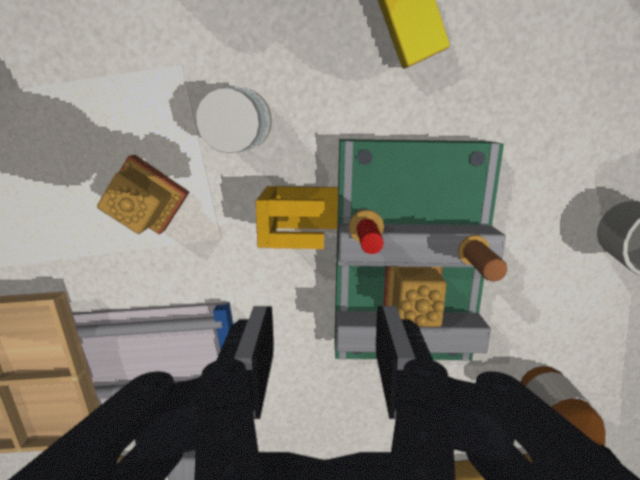

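```bash
python3 - <<'E'
from h import *
a=cv2.imread("pics/w1.png"); cv2.imwrite("pics/w1c.png",cv2.resize(a[170:270,240:400],(800,500),interpolation=cv2.INTER_CUBIC))
im=dict(np.load("w10.npz"))
yel=lambda h,s,v:(h>15)&(h<30)&(s>130)
y=sel(im,yel,(.4,.55,.1,.23),(.0595,.068))
th=np.radians(-8.2); vx=np.array([np.cos(th),np.sin(th)]); vy=np.array([-vx[1],vx[0]])
q=np.stack([y[:,:2]@vx,y[:,:2]@vy],1)*1000
# occupancy 3mm grid
g=lambda a:np.floor(a/3).astype(int)
i=g(q); i0=i.min(0); s=i.max(0)-i0+1; M=np.zeros(s,int); np.add.at(M,tuple((i-i0).T),1)
print(i0*3,"(vx rows, vy cols)"); print("\n".join("".join("#" if c>1 else "." for c in r) for r in M))
print("pin v",np.array([.4721,.2158])@vx*1000,np.array([.4721,.2158])@vy*1000)
E
```

```text
[417 195] (vx rows, vy cols)
.##################...............
.##################...............
.##################.......#####...
###################......#######..
##################.......########.
#####...................###....##.
.####...................##.....##.
.####...................##......#.
.#################......###.......
.#################.......##.......
.#################........#.......
.#################................
.#################................
pin v 436.4940347179178 280.9288302322729
```

View pics/w1c.png

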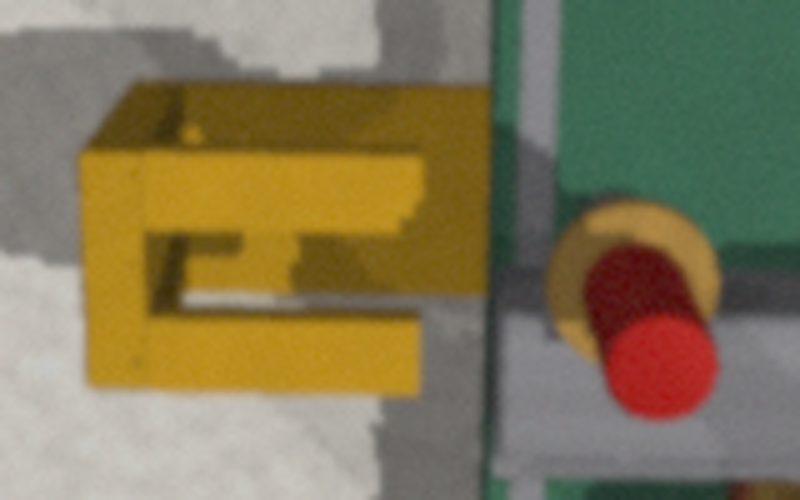

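```bash
python3 -c "
from h import *
go(.4721,.2158,.125,np.radians(81.6))"
```

```text
turn [ 0.   -0.    0.15] shift [-0.054  0.516  1.584] | pos [0.4644 0.1857 0.22  ] head 1.4388 q [ 0.23 -0.25  1.91  0.    1.48 -1.21] t 3.8 op 0.0398 gf 0.0 F [-0.7  0.4 -0.2]
```

Emit:
jog_arm(
  commands=[0,0,0,0,0,0.15,40,-0.027,0.258,0.4,0,0,0,40,-0.027,0.258,0.4,0,0,0,40,0,0,0.784,0,0,0,40,0,0,0.3,0,0,0,40,0,0,0.3,0,0,0,40,0,0,0.283,0,0,0,40,0,0,0,0,0,0,40,0,0,0,0,0,0,10,0,0,0,0,0,0,10,0,0,0,0,0,0,10,0,0,0,0,0,0,10,0,0,0,0,0,0,10],
  newtons=50,
)

```text
t: 5.42
tool_pos: [0.4735, 0.2153, 0.0732]
tool_rot: [0.232, 3.131, 0.001]
contact_force: [-0.7, -0.0, 6.0]
opening: 0.0144
grip_force: 48.9
```

Emit:
jog_arm(
  commands=[0,0,-0.2,0,0,0,10,0,0,-0.2,0,0,0,10,0,0,-0.2,0,0,0,10,0,0,0,0,0,0,10,0,0,0,0,0,0,10],
)

```text
t: 6.05
tool_pos: [0.4721, 0.2149, 0.1077]
tool_rot: [-0.232, -3.132, 0.0]
contact_force: [0.1, 0.7, -1.6]
opening: 0.0147
grip_force: 49.0
```

```bash
python3 - <<'E'
from h import *
go()
im=eyes.get_image("wrist"); save("w2",im); s=eyes.get_image("side"); 
a=cv2.cvtColor(im["image"],4)[150:390,220:480]; b=cv2.resize(cv2.cvtColor(s["image"],4)[255:355,290:398],None,fx=5,fy=5)
a=cv2.resize(a,(260*500//240,500)); cv2.imwrite("pics/w2c.png",np.hstack([a,b])[:, :1100]); print(a.shape,b.shape)
c=np.hstack([a,b]); cv2.imwrite("pics/w2c.png",cv2.resize(c,(800,int(500*800/c.shape[1]))))
E
```

```text
turn [-0.   -0.01 -0.  ] shift [0. 0. 0.] | pos [0.4721 0.2149 0.1077] head 1.423 q [ 0.28 -0.09  1.97 -0.    1.26 -1.14] t 6.05 op 0.0147 gf 49.0 F [ 0.1  0.7 -1.6]
(500, 541, 3) (500, 540, 3)
```

View pics/w2c.png

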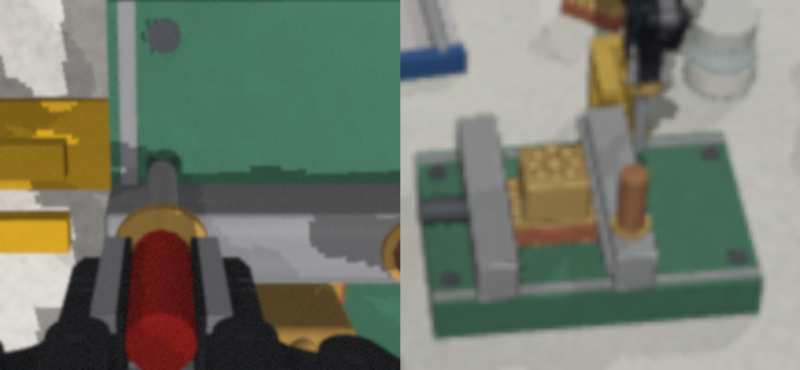

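```bash
python3 - <<'E'
from h import *
im=eyes.get_image("wrist"); np.savez("w20.npz",**im)
th=np.radians(-8.4); vx=np.array([np.cos(th),np.sin(th)]); vy=np.array([-vx[1],vx[0]])
red=lambda h,s,v:((h<5)|(h>172))&(s>150)&(v>60)
yel=lambda h,s,v:(h>15)&(h<30)&(s>130)
V=lambda p:np.percentile(np.stack([p[:,:2]@vx,p[:,:2]@vy,p[:,2]],1)*1000,[1,50,99],axis=0).round(1).tolist()
b=(.4,.55,.15,.28)
r=sel(im,red,b,(.09,.16)); print("red",V(r)); print("top",V(r[r[:,2]>np.percentile(r[:,2],99)-.004]))
f=sel(im,lambda h,s,v:(h>8)&(h<30)&(s>90),b,(.085,.112)); print("flange",len(f),V(f))
s=sel(im,lambda h,s,v:(s<60),(.44,.5,.2,.24),(.034,.085)); print("shank",len(s),V(s) if len(s) else 0)
for n in ["w1","w2"]:
    im2=dict(np.load(n+"0.npz")); y=sel(im2,yel,(.4,.55,.1,.21),(.0595,.0645)); q=np.stack([y[:,:2]@vx,y[:,:2]@vy],1)*1000
    print(n,"bracket x",np.percentile(q[:,0],[1,99]),"y",np.percentile(q[:,1],[1,99]))
    q=q[(q[:,1]>215)&(q[:,1]<245)]; print(np.histogram(q[:,0],bins=np.arange(415,462,1.5))[0])
print("tcp",np.array(ctrl.get_obs()["tool_pos"][:2])@np.stack([vx,vy],1)*1000)
E
```

```text
red [[426.4, 274.6, 104.4], [429.2, 281.6, 136.3], [440.8, 288.6, 141.2]]
top [[426.7, 274.6, 137.5], [433.1, 281.6, 139.9], [441.2, 288.6, 141.3]]
flange 973 [[421.4, 271.0, 97.0], [425.7, 281.9, 100.1], [431.9, 292.5, 111.6]]
shank 1990 [[429.3, 267.9, 34.7], [441.9, 294.8, 55.9], [456.2, 308.9, 75.0]]
w1 bracket x [416.7886354  454.33277457] y [199.67187774 250.32770019]
[ 0 84 79 79 78 79 76 75 70 24  0  0  0  0  0  0  0  0 60 68 77 72 74 75
 65 73 27  0  0  0  0]
w2 bracket x [416.72975068 454.67985556] y [199.95010696 250.60840667]
[  8 227 171 185 170 177 179 174 172  53   0   0   0   0   0   0   0   0
 200 163 163 155 156 155 160 151 104   0   0   0   0]
tcp [435.53362112 281.55055588]
```

Emit:
jog_arm(
  commands=[-0.02,-0.3,0,0,0,0,10,0,-0.3,0,0,0,0,10,0,-0.3,0,0,0,0,10,0,0,0,0,0,0,10,0,0,0.2,0,0,0,10,0,0,0.2,0,0,0,10,0,0,0.15,0,0,0,10,0,0,0,0,0,0,10,0,0,0,0,0,0,10],
)

```text
t: 7.32
tool_pos: [0.4656, 0.1617, 0.0745]
tool_rot: [-0.231, -3.132, 0.0]
contact_force: [-0.1, -0.1, -1.1]
opening: 0.0145
grip_force: 49.3
```

```bash
python3 - <<'E'
from h import *
go()
im=eyes.get_image("wrist"); a=cv2.cvtColor(im["image"],4)[130:400,160:480]; s=eyes.get_image("side")
b=cv2.resize(cv2.cvtColor(s["image"],4)[250:330,320:400],(400,400)); a=cv2.resize(a,(474,400)); cv2.imwrite("pics/w3.png",cv2.resize(np.hstack([a,b]),(800,366)))
th=np.radians(-8.4); vx=np.array([np.cos(th),np.sin(th)]); vy=np.array([-vx[1],vx[0]])
V=lambda p:np.percentile(np.stack([p[:,:2]@vx,p[:,:2]@vy,p[:,2]],1)*1000,[1,50,99],axis=0).round(1).tolist()
red=lambda h,s,v:((h<5)|(h>172))&(s>150)&(v>60)
r=sel(im,red,(.4,.55,.1,.25),(.06,.12)); print(V(r)); print("top",V(r[r[:,2]>np.percentile(r[:,2],99)-.004]))
E
```

```text
turn [-0.   -0.01 -0.  ] shift [0. 0. 0.] | pos [0.4656 0.1617 0.0745] head 1.4234 q [ 0.18 -0.11  2.05  0.    1.21 -1.24] t 7.33 op 0.0145 gf 49.3 F [-0.1 -0.1 -1.1]
[[427.8, 221.1, 71.7], [430.6, 228.0, 103.3], [441.9, 235.0, 108.5]]
top [[428.1, 221.0, 104.7], [434.4, 228.0, 107.2], [442.4, 235.0, 108.6]]
```

View pics/w3.png

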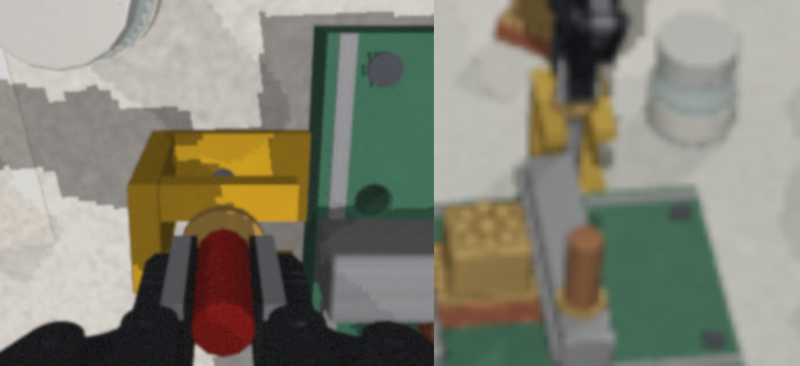

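Emit:
jog_arm(
  commands=[0,0,0,0,0,0,40,0,0,0,0,0,0,40,0,0,0,0,0,0,40,0,0,-0.4,0,0,0,40,0,0,-0.8,0,0,0,40,0,0,-0.8,0,0,0,40,-0.1,0.77,0,0,0,0,40,-0.1,0.77,0,0,0,0,40,-0.08,0.78,0,0,0,0,40,0,0,0,0,0,0,40],
)

```text
t: 8.68
tool_pos: [0.503, 0.299, 0.1947]
tool_rot: [-0.227, -3.133, -0.0]
contact_force: [-0.5, -0.3, -0.3]
opening: 0.04
grip_force: 0.0
```

```bash
python3 - <<'E'
from h import *
im=eyes.get_image("wrist"); 
th=np.radians(-8.4); vx=np.array([np.cos(th),np.sin(th)]); vy=np.array([-vx[1],vx[0]])
V=lambda p:np.percentile(np.stack([p[:,:2]@vx,p[:,:2]@vy,p[:,2]],1)*1000,[1,50,99],axis=0).round(1).tolist()
red=lambda h,s,v:((h<5)|(h>172))&(s>150)&(v>60)
r=sel(im,red,(.4,.55,.1,.25),(.06,.12)); print(V(r)); print("top",V(r[r[:,2]>np.percentile(r[:,2],99)-.004]))
p=sel(im,lambda h,s,v:h>-1,(.42,.55,.25,.36),(.09,.112));print("handle",V(p),rect(p[:,:2]))
c=rect(p[:,:2])[0]/1000; go(c[0],c[1],.12); go(c[0],c[1],.068)
E
```

```text
[[428.4, 222.6, 71.1], [433.8, 232.9, 101.9], [441.9, 236.5, 107.3]]
top [[428.7, 222.4, 103.4], [435.5, 229.6, 106.0], [442.3, 236.0, 107.4]]
handle [[445.5, 359.5, 90.4], [451.9, 368.0, 104.4], [461.6, 376.5, 106.4]] [array([502.8, 297.6]), array([17. , 17.3]), 7.88]
turn [-0.01 -0.01 -0.  ] shift [-1.000e-03 -0.000e+00  1.243e+00] | pos [0.5027 0.2976 0.1946] head 1.425 q [ 0.41 -0.02  1.75 -0.    1.41 -1.02] t 8.72 op 0.0402 gf 0.0 F [-1.  -1.3  0.1]
turn [-0.01 -0.01 -0.  ] shift [-1.00e-03 -0.00e+00  2.11e+00] | pos [0.5027 0.2976 0.1946] head 1.425 q [ 0.41 -0.02  1.75 -0.    1.41 -1.02] t 8.72 op 0.0402 gf 0.0 F [-1.  -1.3  0.1]
```

Emit:
jog_arm(
  commands=[0,0,0.7,0,0,0,40,0,0,0.6,0,0,0,40,0,0,0.4,0,0,0,40,0,0,0.34,0,0,0,40,0,0,0,0,0,0,10,0,0,0,0,0,0,10,0,0,0,0,0,0,10,0,0,0,0,0,0,10,0.15,0,0,0,0,0,10,0.15,0,0,0,0,0,10,0.15,0,0,0,0,0,10,0.15,0,0,0,0,0,10,0.08,0,0,0,0,0,10,0,0,0,0,0,0,10,0,0,0,0,0,0,10],
)

```text
t: 10.6
tool_pos: [0.4627, 0.3033, 0.0718]
tool_rot: [0.232, 3.132, 0.003]
contact_force: [4.3, 5.3, -13.2]
opening: 0.0165
grip_force: 49.6
```

Emit:
jog_arm(
  commands=[0,0,0,0,0,0,40,0,0,0,0,0,0,40,0,0,-0.4,0,0,0,40,0,0,-0.8,0,0,0,60,-0.2,-0.1,-0.9,0,0,0,60,-0.5,-0.3,0,0,0,0,70,-0.6,-0.3,0,0,0,0,70,0,0,0,0,0,0,70,0,0,0,0,0,0,70],
)

```text
t: 11.72
tool_pos: [0.5333, 0.2498, 0.1991]
tool_rot: [0.232, 3.133, 0.001]
contact_force: [-0.8, 0.4, -0.0]
opening: 0.0702
grip_force: 0.0
```

```bash
python3 - <<'E'
from h import *
go()
im=eyes.get_image("wrist"); save("w4",im); np.savez("w40.npz",**im)
th=np.radians(-8.4); vx=np.array([np.cos(th),np.sin(th)]); vy=np.array([-vx[1],vx[0]])
for r in nets.silhouettes("wrist","block_vise"):
    if r["p"]<.3: continue
    p,u,v=pts(im,cv2.erode(r["mask"].astype(np.uint8),np.ones((3,3)))>0); m=(p[:,2]>.072)&(p[:,2]<.09); t=p[m]
    print(r["p"],r["bbox"],len(t),np.percentile(p[:,2],[1,50,99]),rect(t[:,:2]) if len(t)>10 else 0)
gold=lambda h,s,v:(h>10)&(h<30)&(s>110)
t=sel(im,gold,(.5,.6,.2,.31),(.070,.09)); print(rect(t[:,:2]),np.percentile(t[:,2],[5,50,95]))
E
```

```text
turn [ 0.  0. -0.] shift [0. 0. 0.] | pos [0.5333 0.2498 0.1991] head 1.4227 q [ 0.31 -0.01  1.73  0.    1.42 -1.11] t 11.72 op 0.0702 gf 0.0 F [-0.8  0.4 -0. ]
0.61 [298.0, 189.1, 359.8, 268.1] 2814 [0.03907852 0.07559024 0.08127513] [array([536.9, 252.1]), array([35.9, 38.6]), 82.04]
0.59 [0.0, 371.1, 10.4, 417.9] 0 [0.02095299 0.02628142 0.03625346] 0
[array([537.5, 252.1]), array([36.1, 39.7]), 81.55] [0.07401441 0.07672424 0.08063418]
```

View pics/w4.png

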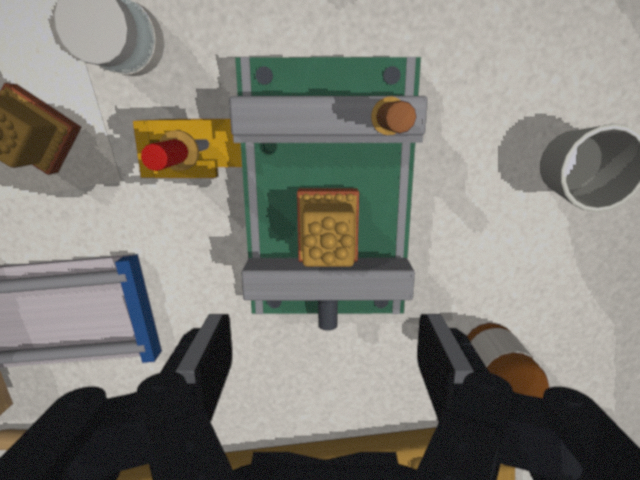

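Emit:
jog_arm(
  commands=[-0.06,0.048,0.7,0,0,0,60,0,0,0.7,0,0,0,60,0,0,0.5,0,0,0,60,0,0,0.4,0,0,0,60,0,0,0.2,0,0,0,60,0,0,0,0,0,0,60,0,0,0,0,0,0,25,0,0,0,0,0,0,25,0,0,0,0,0,0,25,0,0,0,0,0,0,25,0,0,-0.1,0,0,0,25,0,0,-0.3,0,0,0,25,0,0,-0.6,0,0,0,25,0,0,-0.6,0,0,0,25,0,0,0,0,0,0,25],
  newtons=80,
)

```text
t: 13.7
tool_pos: [0.5399, 0.2528, 0.1493]
tool_rot: [0.231, 3.125, 0.005]
contact_force: [0.4, -0.4, -3.2]
opening: 0.0343
grip_force: 82.8
```

Emit:
jog_arm(
  commands=[0,0,-0.4,0,0,-0.45,25,0,0,-0.4,0,0,-0.44,25,-0.267,-0.769,0,0,0,0,25,-0.267,-0.769,0,0,0,0,25,-0.267,-0.769,0,0,0,0,25,-0.267,-0.769,0,0,0,0,25,-0.267,-0.769,0,0,0,0,25,-0.267,-0.769,0,0,0,0,25,-0.267,-0.769,0,0,0,0,25,-0.267,-0.769,0,0,0,0,25,-0.267,-0.769,0,0,0,0,25,0,0,0,0,0,0,25,0,0,0,0,0,0,25],
)

```text
t: 15.32
tool_pos: [0.6561, -0.1705, 0.1906]
tool_rot: [-0.093, -3.137, -0.002]
contact_force: [0.2, -0.1, -2.0]
opening: 0.0349
grip_force: 82.7
```

```bash
python3 - <<'E'
from h import *
go()
im=eyes.get_image("wrist"); save("w5",im); np.savez("w50.npz",**im)
w=sel(im,lambda h,s,v:(h<28)&(s>30)&(s<170),(.45,.72,-.38,-.02),(.033,.043)); print(len(w),rect(w[:,:2]))
f=sel(im,lambda h,s,v:(h<28)&(s>30)&(s<170),(.45,.72,-.38,-.02),(.023,.03)); print(len(f),rect(f[:,:2]),np.median(f[:,2]))
gold=lambda h,s,v:(h>10)&(h<30)&(s>130)
print(nets.silhouettes("wrist","block_a").__len__())
for r in nets.silhouettes("wrist","block_a"):
    if r["p"]<.3: continue
    p,u,v=pts(im,cv2.erode(r["mask"].astype(np.uint8),np.ones((3,3)))>0); t=p[(p[:,2]>.043)&(p[:,2]<.06)]
    print(round(r["p"],2),r["bbox"],len(t),np.percentile(p[:,2],[1,50,99]).round(3),rect(t[:,:2]) if len(t)>10 else 0)
E
```

```text
turn [ 0.01 -0.03  0.  ] shift [0. 0. 0.] | pos [ 0.6561 -0.1705  0.1906] head 1.5116 q [-0.36  0.2   1.52  0.    1.42 -1.88] t 15.32 op 0.0349 gf 82.7 F [ 0.2 -0.1 -2. ]
13931 [array([ 586.6, -186.5]), array([243.1, 158.9]), 86.71]
67068 [array([ 583.8, -192.3]), array([245.6, 154. ]), 86.75] 0.026041047545945772
0
```

View pics/w5.png

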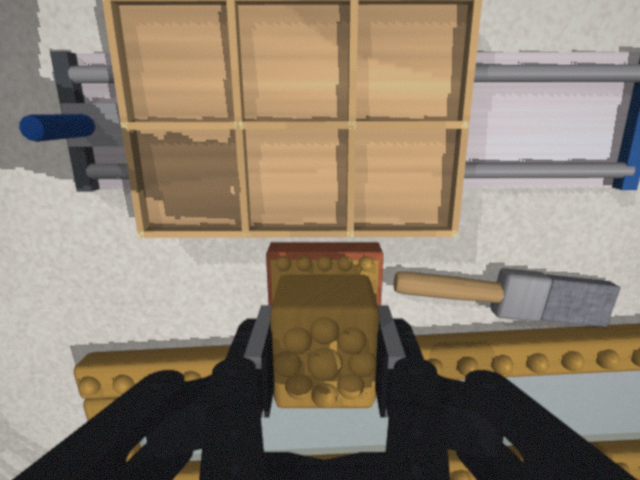

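```bash
cat >> h.py <<'E'
TC=np.array([.5845,-.1865]); TH=np.radians(-3.27)
def pocket(a,b): c,s=np.cos(TH),np.sin(TH); return TC+np.array([c*a-s*b,s*a+c*b])
def goq(xy,z,head): # print both equivalent heads
    for h in (head,head+np.pi,head-np.pi): 
        if -.3<h<3.5: go(xy[0],xy[1],z,h)
E
python3 -c "
from h import *
p=pocket(.0395,.079); print(p); go(p[0],p[1],.0475,np.radians(86.73))"
```

```text
[ 0.62844195 -0.10988176]
turn [ 0.01 -0.01 -0.  ] shift [0.525 0.967 2.406] | pos [ 0.6566 -0.1696  0.1919] head 1.5134 q [-0.36  0.2   1.52  0.    1.42 -1.88] t 15.47 op 0.0343 gf 82.7 F [ 0.5 -0.  -2.7]
```

Emit:
jog_arm(
  commands=[0.263,0.484,0,0,0,0,25,0.262,0.483,0,0,0,0,25,0,0,0.7,0,0,0,25,0,0,0.7,0,0,0,25,0,0,0.5,0,0,0,25,0,0,0.25,0,0,0,25,0,0,0.15,0,0,0,25,0,0,0.1,0,0,0,25,0,0,0,0,0,0,25,0,0,0,0,0,0,25],
)

```text
t: 16.73
tool_pos: [0.6297, -0.1115, 0.0497]
tool_rot: [0.092, 3.139, -0.001]
contact_force: [-0.3, -0.9, -2.4]
opening: 0.0343
grip_force: 82.7
```

Emit:
jog_arm(
  commands=[0,0,0.03,0,0,0,25,0,0,0.03,0,0,0,25,0,0,0,0,0,0,25,0,0,0,0,0,0,25],
)

```text
t: 17.23
tool_pos: [0.6294, -0.1115, 0.0465]
tool_rot: [0.092, 3.14, -0.0]
contact_force: [-3.7, 0.6, 5.4]
opening: 0.0344
grip_force: 83.6
```

Emit:
jog_arm(
  commands=[0,0,0,0,0,0,60,0,0,0,0,0,0,60,0,0,0,0,0,0,60,0,0,-0.5,0,0,0,60,0,0,-1,0,0,0,60,0,0,-1,0,0,0,60,0.79,-0.71,0,0,0,0,60,0.79,-0.71,0,0,0,0,60,0.79,-0.71,0,0,0,0,60,0.79,-0.71,0,0,0,0,60,0,0,0,0,0,0,60,0,0,0,0,0,0,60],
)

```text
t: 18.73
tool_pos: [0.4336, -0.2672, 0.1951]
tool_rot: [0.093, 3.14, 0.0]
contact_force: [-0.5, -0.2, 1.0]
opening: 0.0602
grip_force: 0.0
```

```bash
cat >> h.py <<'E'
gold=lambda h,s,v:(h>10)&(h<30)&(s>100)
def blocks(im,zr=(.040,.058),box=(.3,.56,-.45,.12),show=True):
    h=hsv(im); p,u,v=pts(im); H=h[v,u]; m=gold(H[:,0],H[:,1],H[:,2])&(p[:,2]>zr[0])&(p[:,2]<zr[1])&(p[:,0]>box[0])&(p[:,0]<box[1])&(p[:,1]>box[2])&(p[:,1]<box[3])
    M=np.zeros(im["z_map"].shape,np.uint8); M[v[m],u[m]]=1; M=cv2.morphologyEx(M,cv2.MORPH_CLOSE,np.ones((5,5)))
    n,L,S,_=cv2.connectedComponentsWithStats(M)
    for i in range(1,n):
        if S[i,4]<60: continue
        k=m.copy(); k[m]=L[v[m],u[m]]==i; q=p[k]; print("block",S[i,:4],len(q),"z",np.percentile(q[:,2],[5,50,95]).round(4),rect(q[:,:2]))
E
python3 - <<'E'
from h import *
go()
im=eyes.get_image("wrist"); save("w6",im); blocks(im)
im=eyes.get_image("scene"); save("s6",im); np.savez("s60.npz",**im); blocks(im)
print("tray"); blocks(im,(.062,.085),(.48,.7,-.35,0.))
E
```

```text
turn [ 0.    0.01 -0.  ] shift [0. 0. 0.] | pos [ 0.4336 -0.2672  0.1951] head 1.5113 q [-0.7  -0.2   1.92  0.    1.43 -2.21] t 18.73 op 0.0602 gf 0.0 F [-0.5 -0.2  1. ]
block [357 128  59  66] 2823 z [0.0442 0.0468 0.0506] [array([ 391.4, -220.4]), array([40.3, 35. ]), 11.65]
block [202 174  61  64] 2560 z [0.0439 0.0463 0.0504] [array([ 417.4, -334.5]), array([35.2, 39.6]), 63.61]
block [294 230  16  12] 138 z [0.0414 0.0469 0.0509] [array([437.4,  30.6]), array([39.3, 39.8]), 49.8]
block [200 245  17  15] 155 z [0.0423 0.0474 0.0518] [array([ 393.7, -221.6]), array([44.5, 34.8]), 10.35]
block [158 265  17  14] 176 z [0.0416 0.0468 0.0513] [array([ 420.3, -335.5]), array([34.9, 42.6]), 63.79]
tray
block [269 287  19  19] 243 z [0.0648 0.0729 0.0778] [array([ 630.7, -112.8]), array([36.8, 44.9]), 86.58]
```

View pics/w6.png

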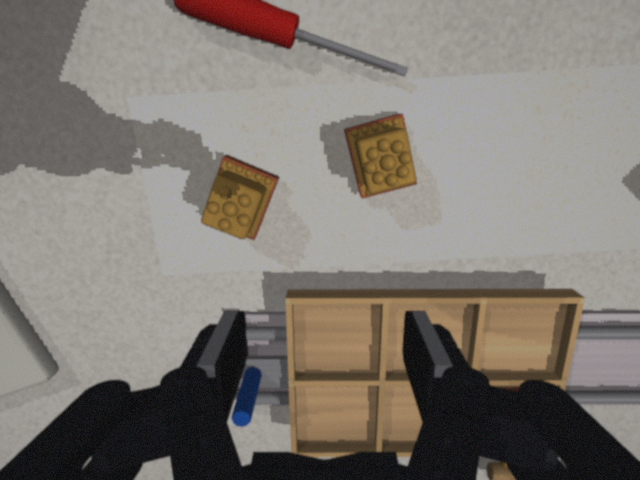

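```bash
python3 -c "
from h import *
go(.3914,-.2204,.021,np.radians(101.65))"
```

```text
turn [ 0.    0.   -2.61] shift [0.544 0.897 2.899] | pos [ 0.4343 -0.2665  0.195 ] head 1.5135 q [-0.7  -0.2   1.92  0.    1.43 -2.21] t 18.82 op 0.0602 gf 0.0 F [ 0.1 -0.1 -0.4]
```

Emit:
jog_arm(
  commands=[0,0,0,0,0,-0.87,60,0,0,0,0,0,-0.87,60,0,0,0,0,0,-0.87,60,0.272,0.449,0.4,0,0,0,60,0.272,0.448,0.5,0,0,0,60,0,0,0.8,0,0,0,60,0,0,0.6,0,0,0,60,0,0,0.4,0,0,0,60,0,0,0.199,0,0,0,60,0,0,0,0,0,0,60,0,0,0,0,0,0,25,0,0,0,0,0,0,25,0,0,0,0,0,0,25,0,0,0,0,0,0,25,0,0,-0.1,0,0,0,25,0,0,-0.4,0,0,0,25,0,0,-0.8,0,0,0,25,0,0,-0.8,0,0,0,25,0,0,0,0,0,0,25],
)

```text
t: 21.2
tool_pos: [0.3926, -0.2227, 0.1514]
tool_rot: [-0.316, 3.12, -0.01]
contact_force: [-0.2, -0.3, -3.4]
opening: 0.0343
grip_force: 82.5
```

```bash
python3 -c "
from h import *
p=pocket(-.0395,.079); print(p); go(p[0],p[1],.05,np.radians(86.73))"
```

```text
[ 0.54957057 -0.1053755 ]
turn [-0.06  0.06  2.59] shift [-2.5    2.102  1.69 ] | pos [ 0.3926 -0.2227  0.1514] head 1.7729 q [-0.68 -0.33  2.09 -0.    1.37 -2.45] t 21.2 op 0.0343 gf 82.5 F [-0.2 -0.3 -3.4]
```

Emit:
jog_arm(
  commands=[0,0,0,0,0,0.87,25,0,0,0,0,0,0.86,25,0,0,0,0,0,0.86,25,-0.625,0.525,0,0,0,0,25,-0.625,0.525,0,0,0,0,25,-0.625,0.525,0,0,0,0,25,-0.625,0.527,0,0,0,0,25,0,0,0.6,0,0,0,25,0,0,0.6,0,0,0,25,0,0,0.3,0,0,0,25,0,0,0.15,0,0,0,25,0,0,0.07,0,0,0,25,0,0,0.03,0,0,0,25,0,0,0,0,0,0,25,0,0,0,0,0,0,25],
)

```text
t: 23.08
tool_pos: [0.5447, -0.104, 0.0488]
tool_rot: [-0.088, -3.128, -0.0]
contact_force: [-35.2, 5.2, 44.7]
opening: 0.0342
grip_force: 88.5
```

Emit:
jog_arm(
  commands=[0,0,-0.1,0,0,0,25,0,0,-0.4,0,0,0,25,0,0,-1,0,0,0,25,0,0,-1,0,0,0,25,0,0,0,0,0,0,25,0,0,0,0,0,0,25],
)

```text
t: 23.82
tool_pos: [0.5473, -0.1036, 0.1914]
tool_rot: [-0.09, -3.14, -0.0]
contact_force: [0.1, 0.3, -4.0]
opening: 0.0345
grip_force: 82.4
```

```bash
python3 - <<'E'
from h import *
go()
im=eyes.get_image("wrist"); np.savez("w70.npz",**im); save("w7",im)
s=eyes.get_image("side"); c=eyes.get_image("scene")
a=cv2.cvtColor(im["image"],4); b=cv2.resize(cv2.cvtColor(s["image"],4)[120:260,220:360],(480,480)); d=cv2.resize(cv2.cvtColor(c["image"],4)[200:350,170:320],(480,480))
cv2.imwrite("pics/w7c.png",cv2.resize(np.hstack([a,b,d]),(800,240)))
cv2.imwrite("pics/w7c.png",cv2.resize(np.vstack([np.hstack([a,b])]),(800,343)))
E
```

```text
turn [ 0. -0.  0.] shift [0. 0. 0.] | pos [ 0.5473 -0.1036  0.1914] head 1.5137 q [-0.32 -0.08  1.81  0.    1.41 -1.83] t 23.82 op 0.0345 gf 82.4 F [ 0.1  0.3 -4. ]
```

View pics/w7c.png

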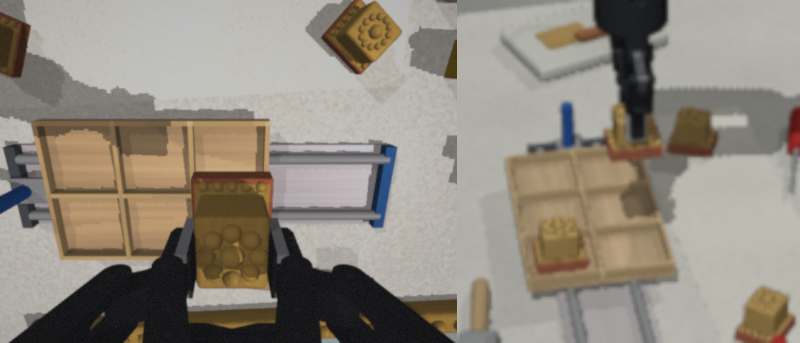

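```bash
python3 - <<'E'
from h import *
for n,t in (("w5",(.6561,-.1705,.1906)),("w7",(.5473,-.1036,.1914))):
    im=dict(np.load(n+"0.npz")); t=np.array(t)
    for nm,f,zr in (("body",gold,(.02,.035)),("plinth",lambda h,s,v:((h<10)|(h>170))&(s>80),(-.012,.0))):
        p=sel(im,f,(t[0]-.08,t[0]+.08,t[1]-.08,t[1]+.08),(t[2]+zr[0],t[2]+zr[1])); d=(p-t)*1000
        h=1.5137; tx=np.array([-np.sin(h),np.cos(h)]); ty=np.array([np.cos(h),np.sin(h)])
        print(n,nm,len(p),"tx",np.percentile(d[:,:2]@tx,[1,99]).round(1),"ty",np.percentile(d[:,:2]@ty,[1,99]).round(1),"z",np.percentile(d[:,2],[1,50,99]).round(1))
im=dict(np.load("w70.npz"))
w=sel(im,lambda h,s,v:(h<28)&(s>30)&(s<170),(.45,.72,-.38,-.02),(.033,.043)); print(len(w),rect(w[:,:2]))
E
```

```text
w5 body 11106 tx [-18.   20.4] ty [-17.1  17.4] z [20.9 26.2 30.9]
w5 plinth 1269 tx [ 6.8 28.8] ty [-22.3  22.9] z [-11.8  -6.8  -5.2]
w7 body 10439 tx [-17.8  20.4] ty [-17.   17.3] z [20.6 24.1 28.6]
w7 plinth 1020 tx [ 6.  28.8] ty [-22.1  22.8] z [-11.8  -8.9  -7.3]
9922 [array([ 584.1, -188.1]), array([243.2, 163.7]), 86.73]
```

```bash
sed -i 's/TC=np.array(\[.5845,-.1865\])/TC=np.array([.5843,-.1873])/' h.py; python3 -c "
from h import *
p=pocket(-.0395,.079); print(p); go(p[0],p[1],.0495,np.radians(86.73))"
```

```text
[ 0.54937057 -0.1061755 ]
turn [ 0.01 -0.05  0.  ] shift [-0.056 -0.046  2.327] | pos [ 0.5462 -0.1032  0.1891] head 1.5138 q [-0.32 -0.08  1.81 -0.    1.41 -1.83] t 23.98 op 0.0347 gf 82.3 F [-0.1  0.5 -3. ]
```

Emit:
jog_arm(
  commands=[-0.056,-0.046,0.6,0,0,0,25,0,0,0.7,0,0,0,25,0,0,0.5,0,0,0,25,0,0,0.3,0,0,0,25,0,0,0.1,0,0,0,25,0,0,0,0,0,0,25,0,0,0,0,0,0,25,0,0,0,0,0,0,25],
)

```text
t: 24.98
tool_pos: [0.5517, -0.1068, 0.0613]
tool_rot: [0.089, 3.138, -0.001]
contact_force: [-0.5, -0.4, -3.3]
opening: 0.0343
grip_force: 82.3
```

Emit:
jog_arm(
  commands=[0.02,0,0.1,0,0,0,25,0,0,0.06,0,0,0,25,0,0,0.03,0,0,0,25,0,0,0,0,0,0,25,0,0,0,0,0,0,25],
)

```text
t: 25.6
tool_pos: [0.5496, -0.1064, 0.0488]
tool_rot: [-0.089, -3.14, -0.0]
contact_force: [-2.1, 0.8, 0.2]
opening: 0.0344
grip_force: 82.5
```

Emit:
jog_arm(
  commands=[0,0,0,0,0,0,60,0,0,0,0,0,0,60,0,0,0,0,0,0,60,0,0,-0.5,0,0,0,60,0,0,-1,0,0,0.81,60,0,0,-0.5,0,0,0.81,60,0,0,0,0,0,0.81,60,0,0,0,0,0,0.81,60,0,0,0,0,0,0.8,60,0.3,-0.9,0,0,0,0,60,0.3,-0.9,0,0,0,0,60,0.3,-0.9,0,0,0,0,60,0,0,0,0,0,0,60,0,0,0,0,0,0,60],
)

```text
t: 27.35
tool_pos: [0.4295, -0.2276, 0.1688]
tool_rot: [0.718, 3.058, 0.0]
contact_force: [0.0, 0.6, -0.3]
opening: 0.0603
grip_force: 0.0
```

```bash
python3 - <<'E'
from h import *
c=eyes.get_image("scene"); blocks(c); print("tray"); blocks(c,(.062,.085),(.48,.7,-.35,0.))
im=eyes.get_image("wrist"); blocks(im)
go(.4174,-.3345,.021,np.radians(63.61))
E
```

```text
block [294 230  16  12] 140 z [0.0416 0.0464 0.0507] [array([437.1,  30.7]), array([38.1, 40.2]), 47.65]
block [158 266  17  13] 170 z [0.0412 0.0472 0.052 ] [array([ 422.1, -335.9]), array([34.5, 38.6]), 62.31]
tray
block [260 265  18  17] 209 z [0.0638 0.0732 0.0775] [array([ 551.4, -107.6]), array([36.2, 40.5]), 86.01]
block [268 288  19  18] 241 z [0.0642 0.073  0.0778] [array([ 631.2, -114. ]), array([36.4, 41.7]), 86.75]
block [154 255  56  53] 2657 z [0.0429 0.0463 0.0505] [array([ 417.3, -333.9]), array([35.8, 38.8]), 64.11]
block [507 258  69  77] 1618 z [0.0403 0.0445 0.0567] [array([ 541.4, -105.7]), array([45.7, 38.6]), 87.98]
turn [0.   0.   0.01] shift [-0.61  -1.7    2.461] | pos [ 0.4299 -0.2269  0.1687] head 1.1115 q [-0.64 -0.24  1.99  0.    1.39 -1.75] t 27.45 op 0.0604 gf 0.0 F [-0.4  0.  -0.8]
```

Emit:
jog_arm(
  commands=[-0.305,-0.845,0,0,0,0,60,-0.305,-0.845,0,0,0,0,60,0,0,0.8,0,0,0,60,0,0,0.8,0,0,0,60,0,0,0.5,0,0,0,60,0,0,0.25,0,0,0,60,0,0,0.1,0,0,0,60,0,0,0,0,0,0,60,0,0,0,0,0,0,60],
)

```text
t: 28.58
tool_pos: [0.4179, -0.3355, 0.0231]
tool_rot: [0.717, 3.056, -0.002]
contact_force: [-0.4, -0.3, -0.7]
opening: 0.0602
grip_force: 0.0
```

Emit:
jog_arm(
  commands=[0,0,0,0,0,0,25,0,0,0,0,0,0,25,0,0,0,0,0,0,25,0,0,0,0,0,0,25,0,0,-0.1,0,0,0,25,0,0,-0.4,0,0,0,25,0,0,-0.8,0,0,0,25,0,0,-0.8,0,0,-0.81,25,0,0,0,0,0,-0.81,25,0,0,0,0,0,-0.81,25,0,0,0,0,0,-0.81,25,0,0,0,0,0,-0.8,25,0,0,0,0,0,0,25,0,0,0,0,0,0,25],
)

```text
t: 30.32
tool_pos: [0.4166, -0.3343, 0.147]
tool_rot: [-0.091, -3.139, -0.001]
contact_force: [0.1, -0.8, -2.6]
opening: 0.0345
grip_force: 82.0
```

```bash
python3 -c "
from h import *
p=pocket(-.0395,0); print(p); go(p[0],p[1],.049,np.radians(86.73))"
```

```text
[ 0.54486431 -0.18504687]
turn [ 0.01 -0.01 -0.01] shift [-1.993  2.606  1.633] | pos [ 0.4166 -0.3343  0.147 ] head 1.5129 q [-0.82 -0.1   1.9  -0.    1.34 -2.33] t 30.32 op 0.0345 gf 82.0 F [ 0.1 -0.8 -2.6]
```

Emit:
jog_arm(
  commands=[-0.498,0.651,0,0,0,0,25,-0.498,0.651,0,0,0,0,25,-0.498,0.652,0,0,0,0,25,-0.499,0.652,0,0,0,0,25,0,0,0,0,0,0,25,0,0,0.6,0,0,0,25,0,0,0.5,0,0,0,25,0,0,0.25,0,0,0,25,0,0,0.15,0,0,0,25,0,0,0,0,0,0,25,0,0,0,0,0,0,25,0,0,0,0,0,0,25],
)

```text
t: 31.82
tool_pos: [0.546, -0.1857, 0.0589]
tool_rot: [0.089, 3.138, -0.001]
contact_force: [0.2, 1.1, -3.6]
opening: 0.0347
grip_force: 81.9
```

Emit:
jog_arm(
  commands=[0,0,0.1,0,0,0,25,0,0,0.05,0,0,0,25,0,0,0.01,0,0,0,25,0,0,0,0,0,0,25,0,0,0,0,0,0,25],
)

```text
t: 32.45
tool_pos: [0.545, -0.1852, 0.0489]
tool_rot: [-0.089, -3.139, -0.001]
contact_force: [-5.2, 2.0, 5.5]
opening: 0.0345
grip_force: 82.9
```

Emit:
jog_arm(
  commands=[0,0,0,0,0,0,60,0,0,0,0,0,0,60,0,0,0,0,0,0,60,0,0,-0.5,0,0,0,60,0,0,-1,0,0,0,60,0,0,-0.6,0,0,0,60,0.485,0.828,0,0,0,0,60,0.485,0.828,0,0,0,0,60,0.485,0.828,0,0,0,0,60,0.485,0.828,0,0,0,0,60,0,0,0,0,0,0,60,0,0,0,0,0,0,60],
)

```text
t: 33.95
tool_pos: [0.4406, 0.0195, 0.1743]
tool_rot: [0.088, 3.139, -0.001]
contact_force: [-0.5, 0.3, 0.5]
opening: 0.0601
grip_force: 0.0
```

```bash
python3 - <<'E'
from h import *
c=eyes.get_image("scene"); blocks(c); print("tray"); blocks(c,(.062,.085),(.48,.7,-.35,0.))
im=eyes.get_image("wrist"); blocks(im,(.042,.056),(.35,.5,-.05,.1)); save("w8",im)
go(.437,.0307,.021)
E
```

```text
block [294 230  16  13] 141 z [0.0423 0.0466 0.0511] [array([438.7,  29.4]), array([39.9, 37.8]), 45.73]
tray
block [260 265  18  16] 206 z [0.065  0.0731 0.0779] [array([ 552.9, -108. ]), array([35.4, 41.8]), 87.29]
block [228 274  18  18] 215 z [0.0644 0.0726 0.0779] [array([ 548.8, -186.3]), array([36. , 41.7]), 87.2]
block [268 288  19  18] 240 z [0.0642 0.0729 0.0776] [array([ 631.2, -114.2]), array([36.9, 40.7]), 83.59]
block [306 185  73  70] 2839 z [0.0443 0.0463 0.0495] [array([434. ,  31.5]), array([39.5, 35.5]), 45.71]
turn [-0.  0.  0.] shift [0.075 0.195 2.554] | pos [0.4408 0.0188 0.1742] head 1.5126 q [-0.13 -0.37  2.09 -0.    1.43 -1.64] t 34.05 op 0.0602 gf 0.0 F [-0.  -0.  -0.2]
```

View pics/w8.png

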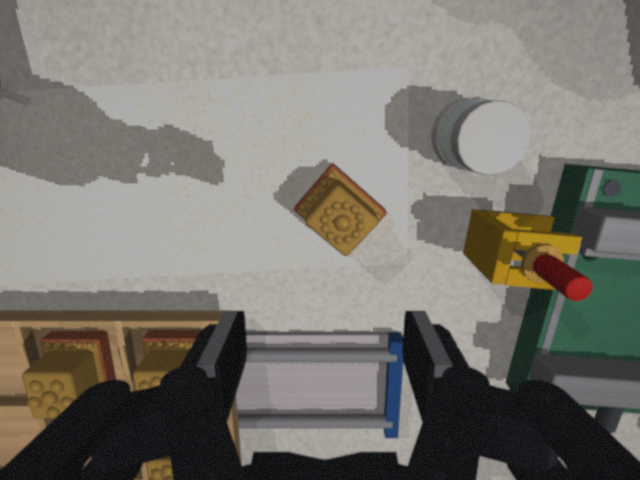

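```bash
python3 -c "
from h import *
go(.434,.0315,.021,np.radians(45.7))"
```

```text
turn [-0.    0.    7.15] shift [0.23  0.072 2.554] | pos [0.4408 0.0188 0.1742] head 1.5126 q [-0.13 -0.37  2.09 -0.    1.43 -1.64] t 34.05 op 0.0602 gf 0.0 F [-0.  -0.  -0.2]
```

Emit:
jog_arm(
  commands=[0,0,0,0,0,0.9,66,0,0,0,0,0,0.9,66,0,0,0,0,0,0.9,66,0,0,0,0,0,0.89,66,0,0,0,0,0,0.89,66,0,0,0,0,0,0.89,66,0,0,0,0,0,0.89,66,0,0,0,0,0,0.89,66,0.23,0.072,0.6,0,0,0,66,0,0,0.7,0,0,0,66,0,0,0.6,0,0,0,66,0,0,0.4,0,0,0,66,0,0,0.18,0,0,0,66,0,0,0,0,0,0,66,0,0,0,0,0,0,66],
)

```text
t: 35.92
tool_pos: [0.4346, 0.032, 0.0264]
tool_rot: [1.183, 2.908, 0.001]
contact_force: [-0.1, -0.4, 0.2]
opening: 0.0659
grip_force: 0.0
```

Emit:
jog_arm(
  commands=[0,0,0.07,0,0,0,66,0,0,0,0,0,0,25,0,0,0,0,0,0,25,0,0,0,0,0,0,25,0,0,0,0,0,0,25,0,0,-0.1,0,0,0,25,0,0,-0.4,0,0,0,25,0,0,-0.8,0,0,-0.9,25,0,0,-0.8,0,0,-0.9,25,0,0,0,0,0,-0.9,25,0,0,0,0,0,-0.89,25,0,0,0,0,0,-0.89,25,0,0,0,0,0,-0.89,25,0,0,0,0,0,-0.89,25,0,0,0,0,0,-0.89,25,0,0,0,0,0,0,25,0,0,0,0,0,0,25],
)

```text
t: 38.05
tool_pos: [0.4329, 0.0324, 0.1465]
tool_rot: [-0.091, -3.139, 0.0]
contact_force: [0.9, -0.1, -2.6]
opening: 0.0385
grip_force: 81.4
```

```bash
python3 -c "
from h import *
p=pocket(.0395,0); print(p); go(p[0],p[1],.049,np.radians(86.73))"
```

```text
[ 0.62373569 -0.18955313]
turn [-0.   -0.01 -0.01] shift [-3.386 -3.512  1.625] | pos [0.4329 0.0324 0.1465] head 1.5127 q [-0.1  -0.37  2.13 -0.    1.38 -1.61] t 38.05 op 0.0385 gf 81.4 F [ 0.9 -0.1 -2.6]
```

Emit:
jog_arm(
  commands=[-0.677,-0.702,0,0,0,0,25,-0.677,-0.702,0,0,0,0,25,-0.677,-0.702,0,0,0,0,25,-0.677,-0.703,0,0,0,0,25,-0.678,-0.703,0,0,0,0,25,0,0,0,0,0,0,25,0,0,0.6,0,0,0,25,0,0,0.5,0,0,0,25,0,0,0.25,0,0,0,25,0,0,0.15,0,0,0,25,0,0,0,0,0,0,25,0,0,0,0,0,0,25,0,0,0,0,0,0,25],
)

```text
t: 39.67
tool_pos: [0.6251, -0.1899, 0.0584]
tool_rot: [0.089, 3.138, -0.001]
contact_force: [0.6, 0.2, -2.6]
opening: 0.0384
grip_force: 81.7
```

Emit:
jog_arm(
  commands=[0,0,0.1,0,0,0,25,0,0,0.05,0,0,0,25,0,0,0.01,0,0,0,25,0,0,0,0,0,0,25,0,0,0,0,0,0,25],
)

```text
t: 40.3
tool_pos: [0.6241, -0.1895, 0.0476]
tool_rot: [-0.089, -3.14, -0.0]
contact_force: [-2.9, 1.3, 1.6]
opening: 0.0384
grip_force: 82.0
```

Emit:
jog_arm(
  commands=[0,0,0,0,0,0,60,0,0,0,0,0,0,60,0,0,0,0,0,0,60,0,0,-0.5,0,0,0,60,0,0,-1,0,0,0,60,0,0,-0.9,0,0,0,60,-0.6,-0.6,0,0,0,0,40,0,-0.6,0,0,0,0,40,0,0,0,0,0,0,40,0,0,0,0,0,0,40],
)

```text
t: 41.55
tool_pos: [0.656, -0.2631, 0.1911]
tool_rot: [-0.089, -3.14, -0.001]
contact_force: [0.2, 0.1, 0.5]
opening: 0.0398
grip_force: 0.0
```

```bash
python3 - <<'E'
from h import *
im=eyes.get_image("wrist"); save("w9",im); np.savez("w90.npz",**im); c=eyes.get_image("scene"); 
blue=lambda h,s,v:(h>105)&(h<125)&(s>130)
for n,i in (("w",im),("s",c)):
    print(n); blocks(i,(.066,.085),(.48,.7,-.35,0.)); print("on paper:"); blocks(i)
    b=sel(i,blue,(.4,.8,-.5,-.3),(.076,.09)); print("handle",len(b), rect(b[:,:2]) if len(b)>5 else 0)
w=sel(im,lambda h,s,v:(h<28)&(s>30)&(s<170),(.45,.72,-.38,-.02),(.033,.043)); print(len(w),rect(w[:,:2]))
# plinth flatness: red points height
p=sel(im,lambda h,s,v:((h<9)|(h>170))&(s>110),(.48,.7,-.35,0.),(.03,.06)); print("plinth z",np.percentile(p[:,2],[2,25,50,75,98]).round(4))
go(.576,-.341,.05,np.radians(86.73))
E
```

```text
w
block [541   9  77  75] 4792 z [0.0691 0.0726 0.0765] [array([ 549.3, -106.9]), array([36.5, 40. ]), 86.8]
block [412  11  68  75] 4599 z [0.0696 0.0722 0.0763] [array([ 546. , -185.2]), array([36.6, 39.7]), 86.55]
block [519 151  67  62] 3565 z [0.0691 0.0726 0.0764] [array([ 629. , -113.3]), array([36.5, 40. ]), 86.86]
block [402 155  66  56] 3394 z [0.0699 0.0722 0.0755] [array([ 625.3, -189.5]), array([40.2, 35.6]), 86.86]
on paper:
block [399   7  42  74] 677 z [0.0401 0.0418 0.0562] [array([ 535.4, -202.2]), array([21.1, 47.2]), 60.64]
block [518   6  52  67] 1086 z [0.0402 0.0444 0.0569] [array([ 536.4, -121.4]), array([21.2, 46.7]), 57.32]
handle 574 [array([ 575.6, -340.7]), array([14.4, 14.7]), 11.48]
s
block [260 265  18  15] 187 z [0.0677 0.0733 0.0784] [array([ 552.8, -107.9]), array([35.7, 41.8]), 87.45]
block [228 273  18  17] 197 z [0.068  0.0732 0.0779] [array([ 547.7, -186.5]), array([35.7, 43. ]), 86.22]
block [268 288  19  17] 221 z [0.0686 0.0733 0.0773] [array([ 630.9, -114. ]), array([36.4, 43.4]), 85.9]
block [236 297  20  17] 232 z [0.0683 0.0728 0.0768] [array([ 627.7, -190.8]), array([39.8, 38.2]), 86.45]
on paper:
handle 31 [array([ 578.6, -341.2]), array([10.4, 14.7]), 73.12]
19720 [array([ 589.3, -187.6]), array([243.2, 153.4]), 86.74]
plinth z [0.0305 0.0344 0.0381 0.0396 0.0411]
turn [ 0.   -0.    0.01] shift [ 1.257 -1.383  2.354] | pos [ 0.6561 -0.2624  0.1912] head 1.5149 q [-0.49  0.27  1.44  0.    1.43 -2.  ] t 41.65 op 0.04 gf 0.0 F [ 0.1 -0.1 -0.6]
```

View pics/w9.png

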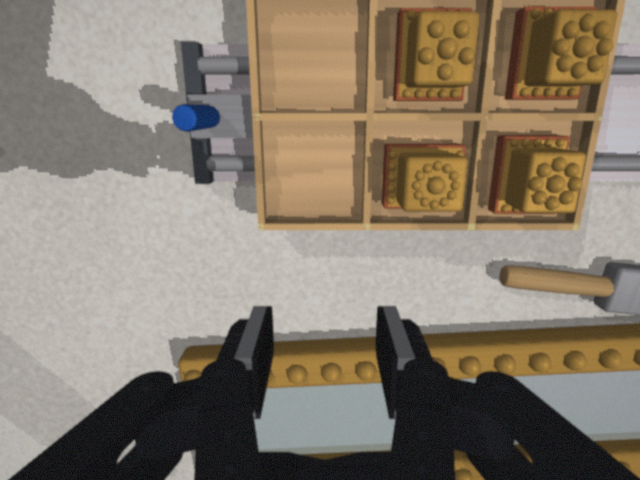

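Emit:
jog_arm(
  commands=[0.42,-0.461,0,0,0,0,40,0.42,-0.461,0,0,0,0,40,0.417,-0.461,0,0,0,0,40,0,0,0,0,0,0,40,0,0,0.8,0,0,0,40,0,0,0.7,0,0,0,40,0,0,0.5,0,0,0,40,0,0,0.3,0,0,0,40,0,0,0,0,0,0,40,0,0,0,0,0,0,5,0,0,0,0,0,0,5,0,0,0,0,0,0,5,0,0,0,0,0,0,5],
  newtons=60,
)

```text
t: 43.28
tool_pos: [0.5774, -0.3425, 0.0557]
tool_rot: [0.089, 3.137, -0.002]
contact_force: [0.0, 2.7, 5.4]
opening: 0.0139
grip_force: 58.6
```

Emit:
jog_arm(
  commands=[0,0.1,0,0,0,0,5,0,0.2,0,0,0,0,5,0,0.2,0,0,0,0,5,0,0.2,0,0,0,0,5,0,0.2,0,0,0,0,5,0,0.2,0,0,0,0,5,0,0.2,0,0,0,0,5,0,0.2,0,0,0,0,5,0,0.2,0,0,0,0,5,0,0.15,0,0,0,0,5,0,0.1,0,0,0,0,5,0,0,0,0,0,0,5,0,0,0,0,0,0,5],
)

```text
t: 44.9
tool_pos: [0.5841, -0.2261, 0.0557]
tool_rot: [0.089, 3.137, -0.003]
contact_force: [-1.3, -0.2, 7.4]
opening: 0.014
grip_force: 59.3
```

```bash
python3 - <<'E'
from h import *
go()
for k in ("scene","side"):
    i=eyes.get_image(k); blue=lambda h,s,v:(h>105)&(h<125)&(s>130)
    b=sel(i,blue,(.55,.65,.03,.12),(.005,.03)); w=sel(i,lambda h,s,v:(h<28)&(s>30)&(s<150),(.48,.7,-.3,.1),(.033,.042))
    d=np.array([-np.sin(TH),np.cos(TH)]); print(k,"stop y",np.percentile(b[:,:2]@d,[2,98]).round(4),"tray y",np.percentile(w[:,:2]@d,[1,99]).round(4),rect(w[:,:2]))
E
```

```text
turn [-0.02  0.03  0.  ] shift [0. 0. 0.] | pos [ 0.5841 -0.2261  0.0557] head 1.514 q [-0.49  0.22  1.74 -0.    1.18 -2.  ] t 44.9 op 0.014 gf 59.3 F [-1.3 -0.2  7.4]
scene stop y [0.0974 0.1092] tray y [-0.1601  0.0814] [array([591.3, -72.8]), array([243.4, 169.2]), 86.89]
side stop y [0.1039 0.1156] tray y [-0.1589  0.0864] [array([591. , -71.3]), array([251.5, 164.2]), 86.77]
```

Emit:
jog_arm(
  commands=[0,0.08,0,0,0,0,5,0,0.08,0,0,0,0,5,0,0.05,0,0,0,0,5,0,0.05,0,0,0,0,5,0,0.03,0,0,0,0,5,0,0,0,0,0,0,5],
)

```text
t: 45.75
tool_pos: [0.585, -0.2097, 0.0557]
tool_rot: [0.089, 3.137, -0.006]
contact_force: [-1.0, -3.5, 6.4]
opening: 0.0144
grip_force: 59.3
```

Emit:
jog_arm(
  commands=[0,0.05,0,0,0,0,5,0,0.05,0,0,0,0,5,0,0,0,0,0,0,5],
)

```text
t: 46.12
tool_pos: [0.585, -0.2096, 0.0558]
tool_rot: [0.089, 3.136, -0.024]
contact_force: [-1.3, -22.9, 0.5]
opening: 0.014
grip_force: 59.4
```

Emit:
jog_arm(
  commands=[0,-0.09,0,0,0,0,5,0,0,0,0,0,0,40,0,0,0,0,0,0,40,0,0,0,0,0,0,40,0,0,-0.5,0,0,0,40,0,0,-1,0,0,0,40,0,0,-0.9,0,0,0,40,0,0,0,0,0,0,40,0,0,0,0,0,0,40],
)

```text
t: 47.25
tool_pos: [0.5835, -0.2068, 0.1969]
tool_rot: [-0.089, -3.14, -0.0]
contact_force: [-1.3, 0.7, -0.8]
opening: 0.04
grip_force: 0.0
```

```bash
python3 - <<'E'
from h import *
blue=lambda h,s,v:(h>105)&(h<125)&(s>130)
i=eyes.get_image("scene"); save("s10",i); d=np.array([-np.sin(TH),np.cos(TH)])
b=sel(i,blue,(.55,.65,.03,.12),(.005,.03)); w=sel(i,lambda h,s,v:(h<28)&(s>30)&(s<150),(.48,.7,-.3,.12),(.033,.042))
print("stop y",np.percentile(b[:,:2]@d,[2,98]).round(4),"tray y",np.percentile(w[:,:2]@d,[1,99]).round(4)); blocks(i,(.066,.085),(.48,.7,-.2,.12))
c=sel(i,blue,(.54,.63,-.3,-.15),(.076,.09)); print("handle",rect(c[:,:2]) if len(c)>5 else len(c))
th=np.radians(-8.4); vx=np.array([np.cos(th),np.sin(th)]); vy=np.array([-vx[1],vx[0]])
p=sel(i,lambda h,s,v:h>-1,(.41,.55,.25,.36),(.09,.112)); print("jaw handle",rect(p[:,:2]))
go(.4632,.3035,.18,np.radians(81.6))
E
```

```text
Traceback (most recent call last):
IndexError: index -1 is out of bounds for axis 0 with size 0
```

```bash
python3 -c "
from h import *
go(.4632,.3035,.19,np.radians(81.6))"
```

```text
turn [ 0.01 -0.03  0.9 ] shift [3.216 8.119 0.092] | pos [ 0.5829 -0.2066  0.1955] head 1.5143 q [-0.46  0.06  1.66 -0.    1.42 -1.98] t 47.3 op 0.0395 gf 0.0 F [0.1 1.  0.3]
```

Emit:
jog_arm(
  commands=[0,0,0,0,0,0.9,40,0.322,0.812,0,0,0,0,40,0.322,0.812,0,0,0,0,40,0.322,0.812,0,0,0,0,40,0.322,0.812,0,0,0,0,40,0.322,0.812,0,0,0,0,40,0.322,0.812,0,0,0,0,40,0.321,0.812,0,0,0,0,40,0.321,0.812,0,0,0,0,40,0.321,0.812,0,0,0,0,40,0.321,0.811,0,0,0,0,40,0,0,0,0,0,0,40,0,0,0,0,0,0,40],
)

```text
t: 48.92
tool_pos: [0.4632, 0.3024, 0.1954]
tool_rot: [-0.229, -3.13, 0.003]
contact_force: [0.6, -0.3, 1.0]
opening: 0.0398
grip_force: 0.0
```

```bash
python3 - <<'E'
from h import *
blue=lambda h,s,v:(h>105)&(h<125)&(s>130)
d=np.array([-np.sin(TH),np.cos(TH)])
i=eyes.get_image("side"); save("s11",i); b=sel(i,blue,(.55,.65,.03,.15),(.005,.03)); w=sel(i,lambda h,s,v:(h<28)&(s>30)&(s<150),(.48,.7,-.3,.12),(.033,.042))
print("side stop y",len(b),np.percentile(b[:,:2]@d,[2,98]).round(4) if len(b) else 0,"tray y",np.percentile(w[:,:2]@d,[1,99]).round(4)); blocks(i,(.066,.085),(.48,.7,-.2,.12))
i=eyes.get_image("wrist")
p=sel(i,lambda h,s,v:h>-1,(.41,.55,.25,.36),(.09,.112)); print("jaw handle",rect(p[:,:2])); c=rect(p[:,:2])[0]/1000
th=np.radians(-8.4); vx=np.array([np.cos(th),np.sin(th)]); vy=np.array([-vx[1],vx[0]])
red=lambda h,s,v:((h<5)|(h>172))&(s>150)&(v>60)
r=sel(i,red,(.4,.55,.1,.25),(.09,.12)); print("pin", rect(np.stack([r[:,:2]@vx,r[:,:2]@vy],1)) if len(r)>5 else 0)
go(c[0],c[1],.072,np.radians(81.6))
E
```

```text
side stop y 202 [0.1034 0.1163] tray y [-0.1427  0.1033]
block [286 218  16  11] 137 z [0.0668 0.072  0.0779] [array([554.3, -48.9]), array([39.1, 38.8]), 83.31]
block [256 221  15  12] 137 z [0.0681 0.0718 0.0767] [array([634.1, -52.5]), array([42.1, 35.1]), 85.09]
block [291 235  17  13] 171 z [0.0673 0.073  0.0784] [array([558.5,  29.8]), array([40.5, 40.2]), 88.99]
block [259 238  18  13] 173 z [0.0675 0.0725 0.0777] [array([638.2,  21.7]), array([43.2, 39.1]), 87.74]
jaw handle [array([463.1, 303.3]), array([17.1, 17.3]), 6.66]
pin [array([435.7, 229.1]), array([13.9, 15.4]), 45.78]
turn [-0.01 -0.01 -0.02] shift [0.019 0.024 2.071] | pos [0.464  0.3017 0.1963] head 1.4226 q [ 0.44 -0.09  1.82 -0.    1.42 -0.98] t 49.02 op 0.0398 gf 0.0 F [ 0.1 -0.2 -0.3]
```

Emit:
jog_arm(
  commands=[0.019,0.024,0.7,0,0,0,40,0,0,0.7,0,0,0,40,0,0,0.4,0,0,0,40,0,0,0.26,0,0,0,40,0,0,0,0,0,0,40,0,0,0,0,0,0,10,0,0,0,0,0,0,10,0,0,0,0,0,0,10,0,0,0,0,0,0,10,-0.15,0,0,0,0,0,10,-0.15,0,0,0,0,0,10,-0.15,0,0,0,0,0,10,-0.15,0,0,0,0,0,10,-0.07,0,0,0,0,0,10,-0.03,0,0,0,0,0,10,0,0,0,0,0,0,10,0,0,0,0,0,0,10],
  newtons=50,
)

```text
t: 51.15
tool_pos: [0.5036, 0.2973, 0.0755]
tool_rot: [-0.23, -3.13, 0.005]
contact_force: [-8.9, -5.9, 7.5]
opening: 0.0165
grip_force: 49.8
```

Emit:
jog_arm(
  commands=[0.02,0,0,0,0,0,10,0,0,0,0,0,0,40,0,0,0,0,0,0,40,0,0,0,0,0,0,40,0,0,-0.4,0,0,0,40,0,0,-0.8,0,0,0,40,0,0,-0.9,0,0,0,40,0,0,0,0,0,0,40,0,0,0,0,0,0,40],
)

```text
t: 52.28
tool_pos: [0.5035, 0.2986, 0.1998]
tool_rot: [0.23, 3.133, 0.0]
contact_force: [-0.5, -0.0, -0.7]
opening: 0.04
grip_force: 0.0
```

```bash
python3 - <<'E'
from h import *
go()
i=eyes.get_image("wrist"); save("w12",i)
p=sel(i,lambda h,s,v:h>-1,(.41,.55,.25,.36),(.09,.112)); print("jaw handle",rect(p[:,:2]),"start 502.6 297.1")
th=np.radians(-8.4); vx=np.array([np.cos(th),np.sin(th)]); vy=np.array([-vx[1],vx[0]])
red=lambda h,s,v:((h<5)|(h>172))&(s>150)&(v>60)
r=sel(i,red,(.4,.55,.1,.25),(.09,.12)); print("pin",rect(np.stack([r[:,:2]@vx,r[:,:2]@vy],1)),r[:,2].max())
s=eyes.get_image("scene"); blocks(s,(.066,.085),(.48,.7,-.2,.12)); blocks(s)
cv2.imwrite("pics/fin.png",cv2.resize(cv2.cvtColor(s["image"],4)[180:360,130:490],(800,400)))
E
```

```text
turn [ 0.  0. -0.] shift [0. 0. 0.] | pos [0.5035 0.2986 0.1998] head 1.4241 q [ 0.41 -0.02  1.74  0.    1.42 -1.02] t 52.27 op 0.04 gf 0.0 F [-0.5 -0.  -0.7]
jaw handle [array([502.8, 297.6]), array([17.2, 17.3]), 43.85] start 502.6 297.1
pin [array([435.7, 229. ]), array([14. , 15.4]), 24.54] 0.10867148199051108
block [310 252  18  15] 178 z [0.0672 0.0732 0.0776] [array([559.2,  24.3]), array([37. , 39.6]), 85.95]
block [281 260  17  15] 178 z [0.0675 0.073  0.0776] [array([556.6, -55. ]), array([36.3, 41.9]), 87.03]
block [320 273  19  16] 204 z [0.0676 0.0734 0.0777] [array([639. ,  17.5]), array([36. , 41.2]), 86.97]
block [290 282  20  17] 218 z [0.0674 0.0729 0.0765] [array([635.6, -59.3]), array([39.3, 39.3]), 86.14]
```

View pics/fin.png

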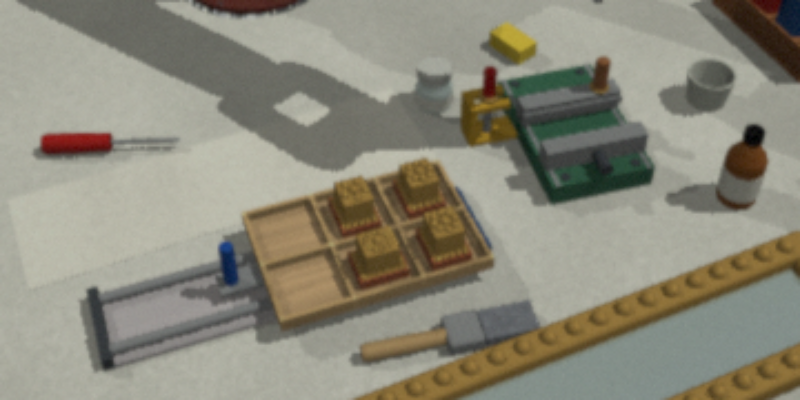

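The picture shows four blocks in the tray with the carrier at its stop around (470,210). The pin hangs in the notch at (490,85) and the jaw is shut, so I'm handing in.

```bash
python3 -c "
from h import *
print(job.finish_job())"
```

```text
the job is handed in; nothing more can be done
None
```

The job is handed in at about 52 s of the 210 s allowed: the last camera checks show the pin hanging in the yellow notch, all four blocks (the rosette block and the three on the paper) flat in their own pockets, the carrier against its blue stop and the empty vise shut; the hand-in call returned no verdict.

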